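# Press the cladding slats of a model facade flush

### The job

Turn the pressing jig's dial by its finger pin to the green dot, the shorter way round. Then take the pressing block by its grip bar, set it down on one bare end of the sprung bed and sweep it, centred on the row, along the brick-red slats to the other bare end with steady, moderate pressure (bed sunk about 8 to 10 mm, always well short of its stop), without lifting off on the way and pressing on the bed with nothing but the block, until every slat is flush. Finally stand the block upright in the middle of the cork rest, let go, and leave everything else where it is.

Things in the scene. Friction and masses are not known exactly. Their poses are not given: they have to be found in the camera images.
- block_mid (a point): (All sizes in mm.) Centre of the pressing block (26 above its underside): blue plastic sole, brown wooden grip bar on top. z up, y along its length. Sole 50 wide (x), 70 long (y), 12 thick; the underside is flat over the middle 36 of the length and slopes up 20 degrees at both ends. Grip bar 26 wide (x), 50 long (y), 12 to 52 above the underside. The same turned half round.
- bed_top (a point): Middle of the top face of the jig's sprung bed, a pale wooden panel 70 wide (x), 210 long (y), 50 above the table when free; sinks with it. z up, y along the row towards the dial. Six red slats lie across, each 40 (x) by 11 (y), centres at y = -40, -24, -8, 8, 24, 40; beyond y = +-46 both ends are bare. At x = 50 to 115 is a plywood ledge 40 above the table with two model towers.
- bed (a joint): How far the bed is pressed down, m: 0 free, 0.018 at its bottom stop. It sinks straight down without tilting on springs: about 3 N starts it and each further mm takes 0.9 N, so 8 mm is about 10 N.
- jig: The pressing jig, fixed to the table: aluminium base plate 12 thick carrying bed, ledge and dial pedestal. Origin on the table beneath the bed's middle; y towards the dial, x towards the ledge. Footprint x -50 to 115 (pedestal x -56 to 56), y -110 to 215.
- dial (a joint): Angle of the jig's pressure dial, rad, anticlockwise from above; turns endlessly. 0 (as well as 2 pi) = the finger pin stands at the green dot; it starts between 1 and 5.3. A black disc 82 across, its top 56 above the table, friction 0.03 N m, stays where it is left. Red dot opposite the green one, yellow and blue beyond.
- pin_mid (a point): Centre of the dial's white round finger pin, 14 across, standing 34 tall on the disc (56 to 90 above the table), 32 from the dial's axis. It spins freely about its own axis, so that it can be held and led round in a circle without turning the hand.
- dial_axis (a point): Point on the dial's axis at the height of the pin's centre (73 above the table). Axes as the jig's.
- green_dot (a point): Centre of the green dot, 13 across, on the grey pedestal beside the disc, 48.5 from the dial's axis on the jig's -x side.
- rest: Square cork rest lying on the table, fixed, 100 x 100, 4 thick. Origin at the centre of its underside, axes along its edges.
- slat0 (a joint): How far slat 0 (at y = -40 mm on the bed) has been pressed into the bed, m: about 0 standing 4.4 mm proud, 0.0042 fully home (practically flush). Press fit: needs about 1.5 N, stays where it is pushed.
- slat1 (a joint): How far slat 1 (at y = -24 mm on the bed) has been pressed into the bed, m: about 0 standing 4.4 mm proud, 0.0042 fully home (practically flush). Press fit: needs about 1.5 N, stays where it is pushed.
- slat2 (a joint): How far slat 2 (at y = -8 mm on the bed) has been pressed into the bed, m: about 0 standing 4.4 mm proud, 0.0042 fully home (practically flush). Press fit: needs about 1.5 N, stays where it is pushed.
- slat3 (a joint): How far slat 3 (at y = 8 mm on the bed) has been pressed into the bed, m: about 0 standing 4.4 mm proud, 0.0042 fully home (practically flush). Press fit: needs about 1.5 N, stays where it is pushed.
- slat4 (a joint): How far slat 4 (at y = 24 mm on the bed) has been pressed into the bed, m: about 0 standing 4.4 mm proud, 0.0042 fully home (practically flush). Press fit: needs about 1.5 N, stays where it is pushed.
- slat5 (a joint): How far slat 5 (at y = 40 mm on the bed) has been pressed into the bed, m: about 0 standing 4.4 mm proud, 0.0042 fully home (practically flush). Press fit: needs about 1.5 N, stays where it is pushed.
- column: Bystander: white model column, 24 across at the top, 54 tall, standing close beside the pressing block's long side, 58 from its centre line: open the fingers no wider than needed there. Origin at the centre of its underside.
- jar: Bystander: brown glass jar, 56 across, 75 tall. Origin at the centre of its underside.
- house: Bystander: small white model house with grey gable roof, 66 x 78, 70 tall. Origin at the centre of its underside.
- towerA: Bystander: brick model tower 38 x 38, 69 tall, standing on the jig's plywood ledge beside the bed. Origin at the centre of its underside.
- towerB: Bystander: white model tower 38 x 38, 54 tall, standing on the same ledge. Origin at the centre of its underside.
- tape: Bystander: yellow tape roll lying flat, 70 across, 20 tall. Origin at the centre of its underside.
- offcut: Bystander: plywood strip lying flat, 40 x 120 x 8. Origin at the centre of its underside.
- cup: Bystander: blue ceramic cup, 70 across, 90 tall. Origin at the centre of its underside.
- block: The same pressing block; origin at the centre of its underside.
There are look-alikes about, which are no part of the job. Leave any yellow look-alike of the block alone.

How it is judged (in metres and radians):
On the way, in this order (a step that is already met when the one before it is completed fails the run):
1. the dial stands at the green dot (within 0.15 rad) ((value of joint dial between -0.15 and 0.15 rad or value of joint dial between 6.13319 and 6.43319 rad) and velocity of joint dial between -0.1 and 0.1 rad/s), for 0.2 s.
2. the block presses on one end of the bed (its centre more than 55 mm from the middle, within 12 mm of the centre line), the bed sunk 4 to 15 mm (value of joint bed between 0.004 and 0.015 m and contact force between block and jig above 2 N and x of block_mid in the frame of bed_top between -0.012 and 0.012 m and (y of block_mid in the frame of bed_top above 0.055 m or y of block_mid in the frame of bed_top below -0.055 m)), for 0.1 s.
3. sweeping, the block passes the middle of the row, still pressing (bed sunk 4 to 15 mm) (value of joint bed between 0.004 and 0.015 m and contact force between block and jig above 2 N and x of block_mid in the frame of bed_top between -0.012 and 0.012 m and y of block_mid in the frame of bed_top between -0.02 and 0.02 m), for 0.05 s.
4. the block, still pressing, arrives at an end with all six slats home (3 mm or more of their 4.2) (all of step 2 and value of joint each of slat0, slat1, slat2, slat3, slat4, slat5 above 0.003 m), for 0.1 s.
At the end, for the whole second after the job is handed in: All six slats pressed in 3 mm or more, the dial within 0.15 rad of the green dot, the block standing upright (within 0.1 rad) and at rest on the cork rest, its centre within 20 mm of the rest's centre, let go (value of joint each of slat0, slat1, slat2, slat3, slat4, slat5 above 0.003 m and (value of joint dial between -0.15 and 0.15 rad or value of joint dial between 6.13319 and 6.43319 rad) and horizontal distance between block_mid and rest below 0.02 m and z of block_mid in the frame of rest between 0.026 and 0.034 m and angle between block_mid's own z axis and vertical below 0.1 rad and linear speed of block below 0.01 m/s); the robot touches nothing.
It fails at once if the dial is turned the long way round (more than 37 degrees from its start, it passes the point opposite the green dot) (value of joint dial between 2.84 and 3.44 rad and distance of pin_mid from where it was at the start of the episode above 0.0204 m).
It fails at once if the bed is pressed more than 16 mm down, almost onto its stop (value of joint bed above 0.016 m).
It fails at once if the bed or a slat is pressed by anything but the block (contact force between block and jig below 0.2 N and (value of joint bed above 0.004 m or velocity of joint any of slat0, slat1, slat2, slat3, slat4, slat5 above 0.005 m/s)).
It fails at once if the block is lifted off (6 to 20 mm above the bed) over the middle of the row (y of block_mid in the frame of bed_top between -0.03 and 0.03 m and x of block_mid in the frame of bed_top between -0.03 and 0.03 m and z of block_mid in the frame of bed_top between 0.032 and 0.046 m).
It fails at once if a bystander (jar, house, tower, column, tape, offcut or cup) is moved by more than 20 mm (distance of any of column, jar, house, towerA, towerB, tape, offcut, cup from where it was at the start of the episode above 0.02 m).
It also fails if it takes over 72 s, if anything falls off the work surface, if the arm or the gripper's body presses on something with over 40 N, if the wrist force passes 120 N, or if a joint passes its speed limit or range.

### The arm

A 6-joint arm with a two-finger parallel gripper is mounted at the origin on the work surface. World frame = base frame: x ahead of the robot, y to its left, z up, the work surface at z = 0. Lengths are in m, angles in degrees, forces in N, time in s.
With the tool pointing down it reaches from about 0.375 to 0.9 m from the base axis. Payload 3.1 kg.
Tool frame: the origin (TCP) lies at the very end of the fingers, on their centre line; the grasp point (between the pads) lies 19 mm behind it (bot.grip_point_offset is the distance from the TCP to the grasp point, in m); z points along the fingers, x is the direction in which the jaws open and shut, and the axes are right-handed (so a half turn about z gives the same grasp; the last joint's range is limited). The gripper opens to 87 mm and grips with 3 to 60 N. Pads are 19 mm wide; open, the fingers measure 117 mm over their backs; the gripper's body (75 mm by 190 mm) begins 51 mm behind the grasp point.
Start: joints at [61.45, 30.224, 82.088, -0, 67.689, -10.227], TCP at [0.196, 0.593, 0.223] pointing down, gripper open.
Joint ranges: [-176.69, 176.69], [-43.24, 126.21], [12.49, 139.97], [-82, 262], [0, 151.66], [-163.58, 163.58]. Speed limits (degrees/s): [159.86, 159.86, 180, 180, 180, 180].

### API

Orientations are given as a 3x3 rotation matrix whose columns are the frame's x, y, z axes.
In Python, from rig import bot, capture, recognise, place_of gives the robot as it stands.
- The arm moves only by the tool send_rows, never from a script. Its argument "motion" is a list of rows, each a list of 2 entries, a list of its own where there are three numbers: the shift along the tool's x, y, z in mm, then the turn about the tool's z in rad. A call has exactly 5 rows; each row shifts and turns the pose as measured when the row begins, along the tool's axes as they then stand; what a row does not reach is not made up. A row lasts 1/12 s, in which the tool goes at most 41.7 mm and 7.16 degrees, less where a joint would pass 70% of its speed; a pose out of reach is approached as far as the arm can. A call with a gripper value outside its range is refused whole. "gripper" is the closure, from 0 (fully open) to 1 (shut), set as the call begins (left out, the last holds). The fingers move at their own pace and stop on an object; the grip force is fixed at half the most. Time passes only in rows, so rows that do not move let the fingers close, or fill a call up. It gives the time, the measured TCP pose, the force and the opening at its end, in the units of the state.
- bot.read_state(): the state, without advancing time (a new reading comes with each control period).
- capture(name): name is "scene" or "side" or "wrist"; returns a dict with "image" (420x560x3 uint8, blue, green, red), "fx", "fy", "cx", "cy" (pixels), "rvec" (rotation vector, rad) and "tvec" (3), from world to camera coordinates, as OpenCV has them. Camera axes: x right, y down, z forward; pixel columns grow to the right and rows downward; lengths in m; the calibration is good to about 2 mm. A picture is of the moment at which its call begins. There is no depth.
- bot.hand_in(): hands the job in, once; it reports no verdict.
Trained networks look in the newest picture that a camera, given by its name, has taken for a name from the list of things; names that differ only in an ending like _2 or _b are one class to them, and where a whole thing is asked for, a point or a joint stands for the part that bears it (a point fixed in the world has none). Each returns a list of dicts, best first, with "p" (0 to 1); they miss things now and then, are a little off and sometimes report something else, mostly with a low value. They report only what shows in the picture. A call takes as long as a camera call. They do not tell look-alikes from the thing itself.
- recognise(camera, target): "xy" ([column, row] in pixels, amid what is visible of it).
- place_of(camera, target): "xy" ([column, row] in pixels: a listed point, or the origin of a listed thing).
The state is a dict: "time_s": time; "joint_positions": joint angles; "qvel": joint speeds; "tau": joint torques, N m; "position": TCP position; "tcp_rot": TCP orientation; "force": force on the tool from outside, world axes, zero at the start; "moment": the same for the moment, N m; "opening": opening from 0.0 (shut) to 1.0 (fully open).
Only numpy, scipy, OpenCV 4.12 (cv2) and the standard library are available. Lean on these libraries where they do the work, as an engineer would, in place of code of your own. Each camera call takes 0.05 s, during which the arm holds its last target.

## Working session

There is one attempt and no reset: what is moved stays moved. The work goes in short steps, Python scripts to look and compute and a tool call to move; the robot and the scene stay as the last step left them, time stands still between calls to the robot, and variables do not carry over. Pictures are saved under pics/ and viewed, and the job is handed in when it is done.

Besides the shell and the picture viewer there is one more tool, called after "Request:" by a JSON object that holds its "op" and its "data", one argument or row to a line. send_rows: Moves the arm, as the interface text tells. Its arguments: {"type":"object","properties":{"motion":{"type":"array","items":{"type":"array"}},"gripper":{"type":"number"}},"required":["motion"]}

```bash
ls; mkdir -p pics; cat > h.py <<'E'
import numpy as np, cv2
from rig import bot, capture, recognise, place_of
def cam(n,fn=None):
    c=capture(n)
    if fn: cv2.imwrite('pics/'+fn,c['image'])
    return c
def ray(c,uv):
    K=np.array([[c['fx'],0,c['cx']],[0,c['fy'],c['cy']],[0,0,1.]])
    R=cv2.Rodrigues(np.array(c['rvec'],float))[0];t=np.array(c['tvec'],float).ravel()
    d=R.T@np.linalg.inv(K)@np.array([uv[0],uv[1],1.]);o=-R.T@t
    return o,d
def onz(c,uv,z):
    o,d=ray(c,uv);return o+d*(z-o[2])/d[2]
def proj(c,P):
    K=np.array([[c['fx'],0,c['cx']],[0,c['fy'],c['cy']],[0,0,1.]])
    return cv2.projectPoints(np.array(P,float).reshape(-1,3),np.array(c['rvec'],float),np.array(c['tvec'],float),K,None)[0].reshape(-1,2)
E
python3 - <<'E'
from h import *
np.set_printoptions(precision=4,suppress=True)
Z={'block_mid':.026,'bed_top':.05,'pin_mid':.073,'dial_axis':.073,'green_dot':.05,'rest':0,'jig':0,'column':0,'jar':0,'house':0,'towerA':.04,'towerB':.04,'tape':0,'offcut':0,'cup':0}
for n in ['scene','side','wrist']:
    c=cam(n,n+'0.png'); print(n,ray(c,(280,210)))
    for k in Z:
        r=place_of(n,k)
        print(k,[(np.round(x['xy']),round(x['p'],2),onz(c,x['xy'],Z[k])) for x in r[:3]])
s=bot.read_state();print(s['position'],s['tcp_rot'],s['time_s'],s['opening'],s['force'],bot.grip_point_offset)
E
```

```text
pics
scene (array([1.6982, 0.192 , 0.9682]), array([-0.8013, -0.12  , -0.5866]))
block_mid [(array([172., 210.]), 0.85, array([ 0.459 , -0.3451,  0.026 ])), (array([209., 215.]), 0.85, array([ 0.4661, -0.2209,  0.026 ])), (array([170., 187.]), 0.53, array([ 0.3288, -0.3914,  0.026 ]))]
bed_top [(array([265., 227.]), 0.79, array([ 0.5354, -0.0271,  0.05  ]))]
pin_mid [(array([326., 229.]), 0.37, array([0.552 , 0.1536, 0.073 ]))]
dial_axis [(array([324., 225.]), 0.9, array([0.5309, 0.1478, 0.073 ])), (array([182., 283.]), 0.65, array([ 0.8234, -0.1922,  0.073 ]))]
green_dot [(array([327., 219.]), 0.75, array([0.4714, 0.1532, 0.05  ]))]
rest [(array([385., 225.]), 0.66, array([0.4133, 0.3319, 0.    ]))]
jig [(array([268., 236.]), 0.84, array([ 0.5131, -0.0249,  0.    ]))]
column [(array([182., 203.]), 0.44, array([ 0.3798, -0.339 ,  0.    ]))]
jar [(array([166., 252.]), 0.59, array([ 0.6322, -0.3081, -0.    ]))]
house [(array([389., 264.]), 0.91, array([0.5954, 0.3408, 0.    ]))]
towerA [(array([243., 242.]), 0.84, array([ 0.6024, -0.0824,  0.04  ]))]
towerB [(array([283., 247.]), 0.86,
[... 1776 characters left out ...]
09.]), 0.52, array([0.615 , 0.0357, 0.04  ]))]
tape [(array([380., 276.]), 0.56, array([ 0.742 , -0.2284, -0.    ]))]
offcut [(array([346., 210.]), 0.63, array([0.7545, 0.0372, 0.    ]))]
cup [(array([315., 173.]), 0.83, array([0.7264, 0.24  , 0.    ])), (array([267., 182.]), 0.58, array([0.5606, 0.2353, 0.    ]))]
wrist (array([0.1228, 0.6183, 0.3847]), array([ 0.2771, -0.1045, -0.9553]))
block_mid []
bed_top []
pin_mid []
dial_axis []
green_dot []
rest []
jig []
column []
jar []
house []
towerA []
towerB []
tape []
offcut []
cup []
[0.1964 0.5933 0.2225] [[ 0.3144  0.9493 -0.    ]
 [ 0.9493 -0.3144 -0.    ]
 [-0.      0.     -1.    ]] 2.4 1.0017330147919015 [ 0.1006  0.131  -0.2282] 0.0187
```

View pictures.

```bash
python3 - <<'E'
import cv2
a=cv2.imread('pics/scene0.png');b=cv2.imread('pics/side0.png')
cv2.imwrite('pics/scene0c.png',cv2.resize(a[150:350,120:440],None,fx=2.5,fy=2.5,interpolation=3))
cv2.imwrite('pics/side0c.png',cv2.resize(b[130:400,180:420],None,fx=2.2,fy=2.2,interpolation=3))
E
```

```text
(no output)
```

View pics/scene0c.png

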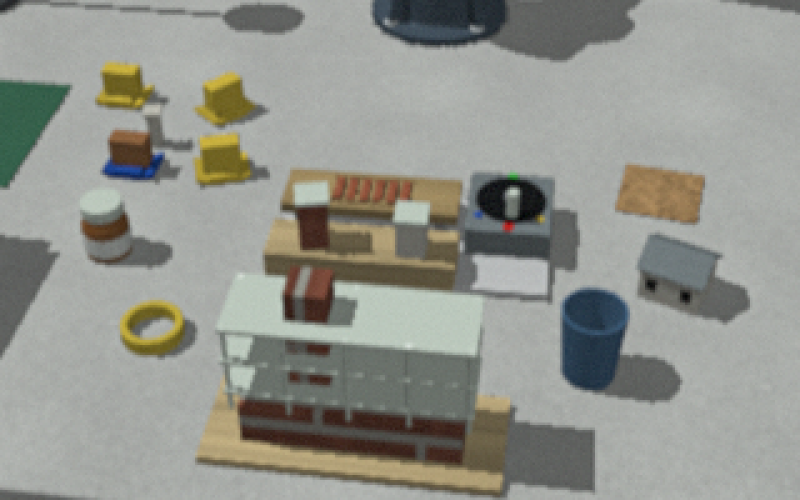

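View pics/side0c.png

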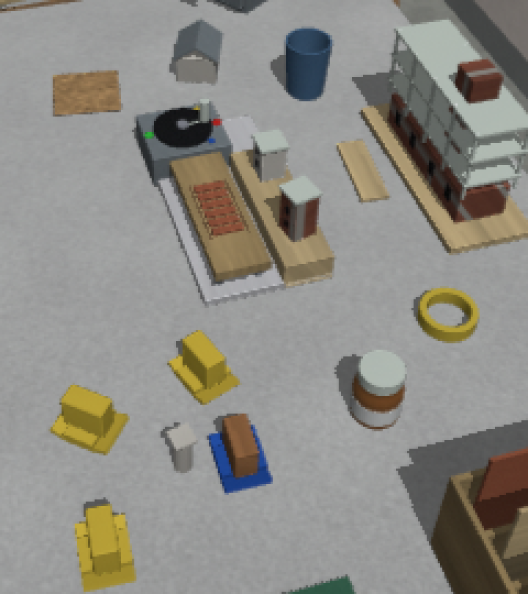

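Pressing block: the only blue sole with brown bar is at scene (172,210), side (289,335). The three yellow ones (scene (169,184), (209,190) and (209,215)) are look-alikes. The crops show this clearly. The pin stands beside the red dot, slightly towards yellow (scene (325,231)). I'll check it from the wrist camera.

```bash
cat >> h.py <<'E'
def yaw(R): return np.arctan2(R[1,0],R[0,0])
def plan(target,yawt,n,s=None):
    """n rows from the present pose to world target (m), yaw target (rad)"""
    s=s or bot.read_state();p=np.array(s['position'],float);y=yaw(np.array(s['tcp_rot']))
    d=(np.array(target)-p)/n*1000; dy=(yawt-y+np.pi)%(2*np.pi)-np.pi; rows=[]
    for i in range(n):
        yy=y+dy*i/n
        x=np.array([np.cos(yy),np.sin(yy),0]);yv=np.array([np.sin(yy),-np.cos(yy),0])
        rows.append([[round(float(d@x),1),round(float(d@yv),1),round(float(-d[2]),1)],round(float(-dy/n),4)])
    for i in range(0,n,5): print(rows[i:i+5])
E
python3 - <<'E'
from h import *
plan([.53,.16,.24],0,15)
E
```

```text
[[[-20.4, 30.2, -1.2], 0.0834], [[-17.8, 31.8, -1.2], 0.0834], [[-15.1, 33.2, -1.2], 0.0834], [[-12.3, 34.3, -1.2], 0.0834], [[-9.4, 35.2, -1.2], 0.0834]]
[[[-6.5, 35.9, -1.2], 0.0834], [[-3.4, 36.3, -1.2], 0.0834], [[-0.4, 36.5, -1.2], 0.0834], [[2.6, 36.4, -1.2], 0.0834], [[5.7, 36.0, -1.2], 0.0834]]
[[[8.6, 35.4, -1.2], 0.0834], [[11.6, 34.6, -1.2], 0.0834], [[14.4, 33.5, -1.2], 0.0834], [[17.1, 32.2, -1.2], 0.0834], [[19.8, 30.6, -1.2], 0.0834]]
```

Request:
{"op": "send_rows", "data": {
  "motion": [
    [[-20,30,-1],0.083],
    [[-18,32,-1],0.083],
    [[-15,33,-1],0.083],
    [[-12,34,-1],0.083],
    [[-9,35,-1],0.083]
  ]
}}

```text
time_s: 2.82
position: [0.3062, 0.452, 0.227]
tcp_rot: [[0.674, 0.739, 0.001], [0.739, -0.674, 0.006], [0.005, -0.004, -1.0]]
force: [0.4, 0.2, 0.2]
opening: 0.999
```

Request:
{"op": "send_rows", "data": {
  "motion": [
    [[-6.5,36,-1],0.083],
    [[-3.5,36,-1],0.083],
    [[-0.5,36.5,-1],0.083],
    [[2.5,36.5,-1],0.083],
    [[5.5,36,-1],0.083]
  ]
}}

```text
time_s: 3.23
position: [0.4199, 0.2992, 0.2325]
tcp_rot: [[0.922, 0.386, 0.003], [0.386, -0.922, 0.008], [0.006, -0.006, -1.0]]
force: [0.4, 0.6, -0.6]
opening: 0.999
```

Request:
{"op": "send_rows", "data": {
  "motion": [
    [[8.5,35.5,-1],0.083],
    [[11.5,34.5,-1],0.083],
    [[14.5,33.5,-1],0.083],
    [[17,32,-1],0.083],
    [[20,30.5,-1],0.083]
  ],
  "gripper": 0.5
}}

```text
time_s: 3.65
position: [0.5316, 0.1436, 0.2383]
tcp_rot: [[0.999, -0.041, 0.006], [-0.041, -0.999, 0.009], [0.006, -0.009, -1.0]]
force: [1.4, -0.1, -0.9]
opening: 0.708
```

```bash
python3 - <<'E'
from h import *
np.set_printoptions(precision=4,suppress=True)
c=cam('wrist','w1.png');print(c['fx'],c['rvec'],c['tvec'])
import pickle;pickle.dump(c,open('w1.pkl','wb'))
for k,z in {'pin_mid':.073,'dial_axis':.073,'green_dot':.05,'bed_top':.05}.items():
    print(k,[(np.round(x['xy']),round(x['p'],2),onz(c,x['xy'],z)) for x in place_of('wrist',k)[:2]])
s=bot.read_state();print(s['position'],s['tcp_rot'],s['time_s'])
cv2.imwrite('pics/w1b.png',cv2.resize(c['image'],None,fx=1.4,fy=1.4,interpolation=3))
E
```

```text
332.170762707778 [-2.8624  0.0609 -0.0015] [-0.5274  0.124   0.4489]
pin_mid [(array([307., 180.]), 0.63, array([0.5568, 0.1535, 0.073 ]))]
dial_axis [(array([274., 185.]), 0.66, array([0.5232, 0.1499, 0.073 ]))]
green_dot [(array([231., 183.]), 0.86, array([0.4768, 0.1484, 0.05  ])), (array([358., 264.]), 0.29, array([0.615 , 0.0471, 0.05  ]))]
bed_top [(array([288., 314.]), 0.8, array([ 0.5313, -0.0161,  0.05  ]))]
[0.5302 0.1454 0.2378] [[ 0.9993 -0.0362  0.0044]
 [-0.0362 -0.9993  0.0093]
 [ 0.0041 -0.0094 -0.9999]] 3.9
```

View pics/w1b.png

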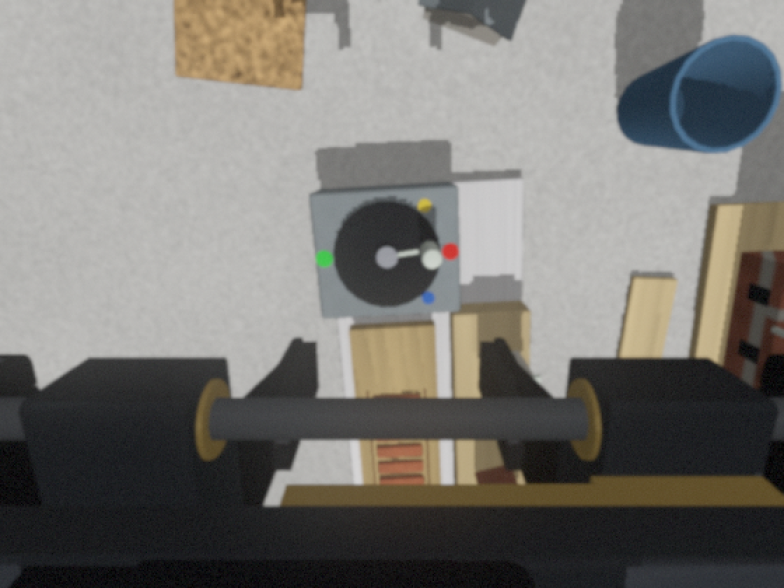

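```bash
python3 - <<'E'
from h import *
import pickle
np.set_printoptions(precision=4,suppress=True)
c=pickle.load(open('w1.pkl','rb'));im=c['image']
cv2.imwrite('pics/w1c.png',cv2.resize(im[110:250,200:400],None,fx=4,fy=4,interpolation=3))
hsv=cv2.cvtColor(im,cv2.COLOR_BGR2HSV)
def blob(lo,hi,box):
    m=cv2.inRange(hsv,lo,hi);x0,y0,x1,y1=box
    mm=np.zeros_like(m);mm[y0:y1,x0:x1]=m[y0:y1,x0:x1]
    M=cv2.moments(mm,True);return M['m10']/M['m00'],M['m01']/M['m00'],M['m00']
g=blob((45,100,60),(75,255,255),(215,170,250,200));r=blob((0,150,80),(10,255,255),(310,165,335,195))
y=blob((20,120,80),(35,255,255),(290,135,315,155));b=blob((105,120,60),(125,255,255),(295,200,320,225))
P={}
for n,q in zip('gryb',(g,r,y,b)): P[n]=onz(c,q[:2],.05);print(n,q,P[n])
ax=P['r']-P['g'];cen=(P['r']+P['g'])/2;print('cen',cen,'len',np.linalg.norm(ax),'jig yaw deg',np.degrees(np.arctan2(ax[1],ax[0])))
E
```

```text
g (231.30357142857142, 184.26785714285714, 112.0) [0.4766 0.1473 0.05  ]
r (321.425, 179.2125, 80.0) [0.5738 0.1487 0.05  ]
y (302.6551724137931, 146.5, 58.0) [0.5546 0.1843 0.05  ]
b (305.2291666666667, 211.97916666666666, 48.0) [0.5555 0.1126 0.05  ]
cen [0.5252 0.148  0.05  ] len 0.09719854887015845 jig yaw deg 0.8039225093728454
```

View pics/w1c.png

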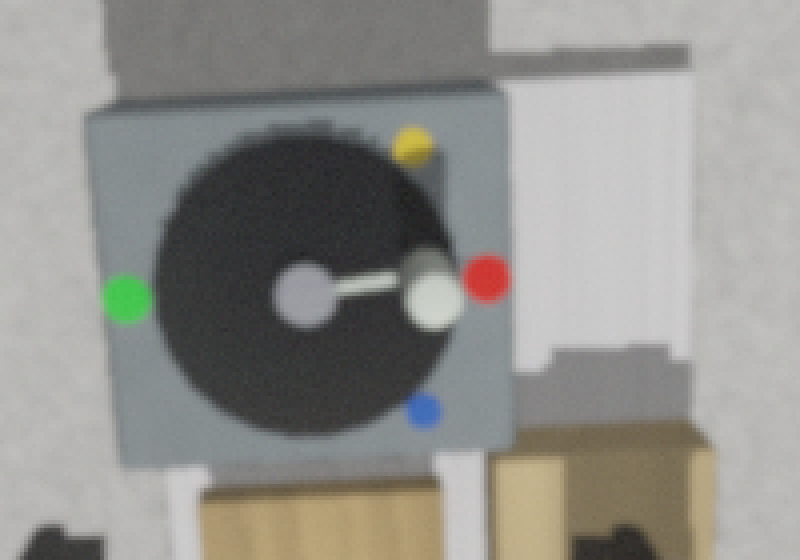

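```bash
python3 - <<'E'
from h import *
import pickle
np.set_printoptions(precision=4,suppress=True)
c=pickle.load(open('w1.pkl','rb'));C=np.array([.5252,.148])
for uv,z in (((308.6,185.2),.09),((276.5,183.9),.058),((298.3,179.7),.0562),((284.5,182.6),.0562),((306.5,174),.056)):
    p=onz(c,uv,z);d=p[:2]-C;print(uv,p,np.hypot(*d)*1e3,np.degrees(np.arctan2(d[1],d[0])))
# pin top prediction for angles
for a in (-5,0,5,10,15): print(a,proj(c,[C[0]+.032*np.cos(np.radians(a)),C[1]+.032*np.sin(np.radians(a)),.09]))
plan([.557,.1525,.12],.014,5)
E
```

```text
(308.6, 185.2) [0.557  0.1516 0.09  ] 31.96902371127796 6.446915944351207
(276.5, 183.9) [0.5255 0.1474 0.058 ] 0.7192155002471549 -64.50768532493782
(298.3, 179.7) [0.5487 0.1505 0.0562] 23.61521323779252 6.069030800464661
(284.5, 182.6) [0.534  0.148  0.0562] 8.790257323452092 0.02943834731773524
(306.5, 174) [0.5575 0.1562 0.056 ] 33.31490150723545 14.214090805752141
-5 [[308.8572 191.6752]]
0 [[308.9225 188.8452]]
5 [[308.734  186.0123]]
10 [[308.2914 183.1983]]
15 [[307.5963 180.4249]]
[[[5.3, -1.6, 23.6], -0.01], [[5.3, -1.6, 23.6], -0.01], [[5.3, -1.5, 23.6], -0.01], [[5.4, -1.5, 23.6], -0.01], [[5.4, -1.4, 23.6], -0.01]]
```

The pin is at about (0.557, 0.152), 7 degrees past red towards yellow, so the dial reads about 3.26 and the shorter way is anticlockwise (over yellow). I'm going for the pin.

Request:
{"op": "send_rows", "data": {
  "motion": [
    [[5.3,-1.5,24],-0.01],
    [[5.3,-1.5,24],-0.01],
    [[5.3,-1.5,24],-0.01],
    [[5.3,-1.5,24],-0.01],
    [[5.4,-1.4,24],-0.01]
  ],
  "gripper": 0.6
}}

```text
time_s: 4.32
position: [0.5568, 0.1623, 0.1213]
tcp_rot: [[0.999, 0.03, 0.016], [0.03, -0.999, 0.012], [0.017, -0.011, -1.0]]
force: [0.4, 0.6, -0.3]
opening: 0.406
```

```bash
python3 - <<'E'
from h import *
s=bot.read_state();print(s['position'],s['tcp_rot'],s['opening'])
plan([.557,.152,.062],.014,5)
E
```

```text
[0.55678516 0.16226709 0.12126565] [[ 0.99942326  0.02983211  0.01622301]
 [ 0.02964013 -0.99948922  0.01194827]
 [ 0.01657116 -0.01146052 -0.99979701]] 0.4061663706743124
[[[-0.0, 2.1, 11.9], 0.0031], [[-0.0, 2.1, 11.9], 0.0031], [[-0.0, 2.1, 11.9], 0.0031], [[0.0, 2.1, 11.9], 0.0031], [[0.0, 2.1, 11.9], 0.0031]]
```

```bash
cat >> h.py <<'E'
from scipy.spatial.transform import Rotation as Ro
def plan(target,yawt,n,via=None):
    s=bot.read_state();p=np.array(s['position'],float);R=np.array(s['tcp_rot']);y=yaw(R)
    print('now',np.round(p*1000,1),'yaw',round(y,4),'tilt',np.round(R[:2,2],4),'open',round(s['opening']*87,1),'F',np.round(s['force'],1),'t',s['time_s'])
    if via is None: via=[np.array(target)]*1; 
    pts=[p+(np.array(target)-p)*(i+1)/n for i in range(n)] if len(via)==1 else [np.array(v) for v in via]
    n=len(pts);dy=(yawt-y+np.pi)%(2*np.pi)-np.pi; rows=[];q=p
    for i,t in enumerate(pts):
        Ri=Ro.from_rotvec([0,0,dy*i/n]).as_matrix()@R
        d=Ri.T@(t-q)*1000;q=t
        rows.append([[round(float(v),1) for v in d],round(float(-dy/n),4)])
    for i in range(0,n,5): print(rows[i:i+5])
E
python3 - <<'E'
from h import *
plan([.557,.152,.062],.014,5)
E
```

```text
now [556.8 162.3 121.3] yaw 0.0296 tilt [0.0162 0.0119] open 35.3 F [ 0.4  0.6 -0.3] t 4.3167
[[[-0.2, 2.2, 11.8], 0.0031], [[-0.2, 2.2, 11.8], 0.0031], [[-0.2, 2.2, 11.8], 0.0031], [[-0.2, 2.2, 11.8], 0.0031], [[-0.2, 2.2, 11.8], 0.0031]]
```

Descend partly (to about 100), correcting sideways first.

Request:
{"op": "send_rows", "data": {
  "motion": [
    [[0,5,6],0.004],
    [[0,4,6],0.004],
    [[-0.2,2,6],0.004],
    [[0,0,3],0.003],
    [[0,0,0],0]
  ]
}}

```text
time_s: 4.73
position: [0.5508, 0.1558, 0.0962]
tcp_rot: [[1.0, 0.023, 0.006], [0.023, -1.0, 0.012], [0.007, -0.012, -1.0]]
force: [0.4, 0.2, -0.6]
opening: 0.397
```

```bash
python3 - <<'E'
from h import *
plan([.557,.152,.062],.014,5)
E
```

```text
now [550.8 155.8  96.2] yaw 0.0229 tilt [0.0063 0.0119] open 34.6 F [ 0.4  0.2 -0.6] t 4.7333
[[[1.2, 0.9, 6.8], 0.0018], [[1.2, 0.9, 6.8], 0.0018], [[1.2, 0.9, 6.8], 0.0018], [[1.2, 0.9, 6.8], 0.0018], [[1.2, 0.9, 6.8], 0.0018]]
```

Request:
{"op": "send_rows", "data": {
  "motion": [
    [[3,2,4],0.003],
    [[2,2,7],0.003],
    [[1,0,8],0.002],
    [[0,0,8],0],
    [[0,0,4],0]
  ]
}}

```text
time_s: 5.15
position: [0.5609, 0.1519, 0.0671]
tcp_rot: [[1.0, 0.014, 0.016], [0.013, -1.0, 0.013], [0.016, -0.012, -1.0]]
force: [1.0, -0.1, 0.6]
opening: 0.399
```

```bash
python3 - <<'E'
from h import *
plan([.557,.152,.062],.014,5)
E
```

```text
now [560.9 151.9  67.1] yaw 0.0134 tilt [0.0159 0.0126] open 34.7 F [ 1.  -0.1  0.6] t 5.15
[[[-0.8, -0.0, 1.0], -0.0001], [[-0.8, -0.0, 1.0], -0.0001], [[-0.8, -0.0, 1.0], -0.0001], [[-0.8, -0.0, 1.0], -0.0001], [[-0.8, -0.0, 1.0], -0.0001]]
```

Request:
{"op": "send_rows", "data": {
  "motion": [
    [[-2,0,3],0],
    [[-1,0,2],0],
    [[0,0,0],0],
    [[0,0,0],0],
    [[0,0,0],0]
  ]
}}

```text
time_s: 5.57
position: [0.5564, 0.1517, 0.0593]
tcp_rot: [[1.0, 0.013, 0.012], [0.013, -1.0, 0.012], [0.012, -0.012, -1.0]]
force: [-0.6, -0.6, -0.6]
opening: 0.4
```

```bash
python3 - <<'E'
from h import *
plan([.557,.152,.062],.014,5)
E
```

```text
now [556.4 151.7  59.3] yaw 0.0129 tilt [0.0119 0.0124] open 34.8 F [-0.6 -0.6 -0.6] t 5.5667
[[[0.1, -0.1, -0.5], -0.0002], [[0.1, -0.1, -0.5], -0.0002], [[0.1, -0.1, -0.5], -0.0002], [[0.1, -0.1, -0.5], -0.0002], [[0.1, -0.1, -0.5], -0.0002]]
```

Request:
{"op": "send_rows", "data": {
  "motion": [
    [[0,0,-2],0],
    [[0,0,0],0],
    [[0,0,0],0],
    [[0,0,0],0],
    [[0,0,0],0]
  ],
  "gripper": 1
}}

```text
time_s: 5.98
position: [0.5562, 0.1518, 0.0624]
tcp_rot: [[1.0, 0.013, 0.012], [0.013, -1.0, 0.012], [0.012, -0.012, -1.0]]
force: [-0.9, 0.0, -1.2]
opening: 0.148
```

```bash
cat > arc.py <<'E'
from h import *
import sys
a0,a1,n=float(sys.argv[1]),float(sys.argv[2]),int(sys.argv[3])
C=np.array([.5252,.148])
s=bot.read_state();p=np.array(s['position'])
R=np.array(s['tcp_rot']); gp=p-R[:,2]*.0187
d=gp[:2]-C;print('grip pt rel',d*1e3,np.hypot(*d)*1e3,np.degrees(np.arctan2(d[1],d[0])))
off=p-gp
A=np.radians(np.linspace(a0,a1,n+1)[1:])
plan(None,.014,n,via=[np.array([C[0]+.032*np.cos(a)+off[0],C[1]+.032*np.sin(a)+off[1],.0615]) for a in A])
E
python3 arc.py 7 52 5
```

```text
grip pt rel [30.74360931  3.59932941] 30.953589224906267 6.677544820823116
now [556.2 151.8  62.4] yaw 0.0133 tilt [0.0121 0.0124] open 12.8 F [-0.9  0.  -1.2] t 5.9833
[[[0.1, -5.2, 1.0], -0.0001], [[-1.7, -4.7, 0.0], -0.0001], [[-2.4, -4.4, 0.0], -0.0001], [[-3.1, -4.0, 0.0], -0.0001], [[-3.7, -3.4, -0.0], -0.0001]]
```

Request:
{"op": "send_rows", "data": {
  "motion": [
    [[0,-4,0.5],0],
    [[-1.5,-4.7,0],0],
    [[-2.4,-4.4,0],0],
    [[-3.1,-4,0],0],
    [[-3.5,-3,0],0]
  ]
}}

```text
time_s: 6.4
position: [0.5457, 0.1719, 0.0624]
tcp_rot: [[1.0, 0.013, 0.014], [0.013, -1.0, 0.01], [0.014, -0.01, -1.0]]
force: [0.0, -2.7, 0.7]
opening: 0.152
```

```bash
python3 arc.py 52 100 5
```

```text
grip pt rel [20.28338804 23.65960519] 31.16396553326065 49.393503555163385
now [545.7 171.9  62.4] yaw 0.0132 tilt [0.0138 0.0104] open 13.2 F [ 0.  -2.7  0.7] t 6.4
[[[-5.0, -4.5, 0.9], -0.0002], [[-4.9, -2.2, -0.0], -0.0002], [[-5.2, -1.4, -0.1], -0.0002], [[-5.3, -0.5, -0.1], -0.0002], [[-5.3, 0.4, -0.1], -0.0002]]
```

Request:
{"op": "send_rows", "data": {
  "motion": [
    [[-4.5,-4,0.5],0],
    [[-5,-2.5,0],0],
    [[-5.2,-1.4,0],0],
    [[-5.3,-0.5,0],0],
    [[-5.3,0.4,0],0]
  ]
}}

```text
time_s: 6.82
position: [0.5197, 0.1797, 0.0624]
tcp_rot: [[1.0, 0.017, 0.018], [0.017, -1.0, 0.007], [0.018, -0.007, -1.0]]
force: [1.9, -4.5, 0.3]
opening: 0.151
```

```bash
python3 arc.py 98 142 5
```

```text
grip pt rel [-5.85551174 31.56405017] 32.10258994225955 100.50958312455131
now [519.7 179.7  62.4] yaw 0.017 tilt [0.018  0.0073] open 13.2 F [ 1.9 -4.5  0.3] t 6.8167
[[[-3.4, 0.9, 0.8], 0.0006], [[-4.6, 1.7, -0.1], 0.0006], [[-4.3, 2.4, -0.1], 0.0006], [[-3.9, 3.0, -0.1], 0.0006], [[-3.4, 3.6, -0.1], 0.0006]]
```

Request:
{"op": "send_rows", "data": {
  "motion": [
    [[-4,1.2,0.5],0],
    [[-4.6,1.7,0],0],
    [[-4.3,2.4,0],0],
    [[-3.9,3,0],0],
    [[-3.4,3.6,0],0]
  ]
}}

```text
time_s: 7.23
position: [0.5003, 0.1691, 0.0623]
tcp_rot: [[1.0, 0.015, 0.025], [0.015, -1.0, 0.012], [0.026, -0.011, -1.0]]
force: [1.7, 0.5, 1.4]
opening: 0.151
```

```bash
python3 arc.py 142 181 5
```

```text
grip pt rel [-25.33165354  20.85917935] 32.81460093018447 140.53048162635346
now [500.3 169.1  62.3] yaw 0.0149 tilt [0.0254 0.0117] open 13.1 F [1.7 0.5 1.4] t 7.2333
[[[-2.4, 4.7, 0.7], 0.0002], [[-2.0, 3.9, -0.1], 0.0002], [[-1.4, 4.1, -0.1], 0.0002], [[-0.9, 4.3, -0.1], 0.0002], [[-0.3, 4.3, -0.1], 0.0002]]
```

Request:
{"op": "send_rows", "data": {
  "motion": [
    [[-2.2,4.5,0.5],0],
    [[-1.8,4,0],0],
    [[-1.4,4.1,0],0],
    [[-0.9,4.2,0],0],
    [[-0.3,3.5,0],0]
  ]
}}

```text
time_s: 7.65
position: [0.4924, 0.1483, 0.0623]
tcp_rot: [[1.0, 0.013, 0.026], [0.013, -1.0, 0.015], [0.026, -0.014, -1.0]]
force: [2.8, 1.2, 1.7]
opening: 0.15
```

Request:
{"op": "send_rows", "data": {
  "motion": [
    [[0,0,0],0],
    [[0,0,0],0],
    [[0,0,0],0],
    [[0,0,0],0],
    [[0,0,0],0]
  ]
}}

```text
time_s: 8.07
position: [0.4925, 0.1472, 0.0623]
tcp_rot: [[1.0, 0.011, 0.025], [0.011, -1.0, 0.015], [0.025, -0.014, -1.0]]
force: [2.0, -0.5, 2.0]
opening: 0.15
```

```bash
python3 arc.py 179 181 1
```

```text
grip pt rel [-33.20099166  -1.07852312] 33.21850476869289 -178.13942002471393
now [492.5 147.2  62.3] yaw 0.0109 tilt [0.0249 0.0148] open 13.1 F [ 2.  -0.5  2. ] t 8.0667Traceback (most recent call last):
  File "arc.py", line 10, in <module>
    plan(None,.014,n,via=[np.array([C[0]+.032*np.cos(a)+off[0],C[1]+.032*np.sin(a)+off[1],.0615]) for a in A])
    ~~~~^^^^^^^^^^^^^^^^^^^^^^^^^^^^^^^^^^^^^^^^^^^^^^^^^^^^^^^^^^^^^^^^^^^^^^^^^^^^^^^^^^^^^^^^^^^^^^^^^^^^^^
  File "h.py", line 32, in plan
    pts=[p+(np.array(target)-p)*(i+1)/n for i in range(n)] if len(via)==1 else [np.array(v) for v in via]
            ~~~~~~~~~~~~~~~~^~
TypeError: unsupported operand type(s) for -: 'NoneType' and 'float'
```

Request:
{"op": "send_rows", "data": {
  "motion": [
    [[0,0,0],0],
    [[0,0,0],0],
    [[0,0,0],0],
    [[0,0,0],0],
    [[0,0,0],0]
  ],
  "gripper": 0.6
}}

```text
time_s: 8.48
position: [0.4888, 0.1472, 0.0608]
tcp_rot: [[1.0, 0.013, 0.017], [0.012, -1.0, 0.014], [0.017, -0.014, -1.0]]
force: [-0.0, 0.2, 0.3]
opening: 0.377
```

Request:
{"op": "send_rows", "data": {
  "motion": [
    [[0,0,-5],0],
    [[0,0,-15],0],
    [[0,0,-25],0],
    [[0,0,-35],0],
    [[0,0,-35],0]
  ]
}}

```text
time_s: 8.9
position: [0.48, 0.1449, 0.1726]
tcp_rot: [[1.0, 0.012, -0.006], [0.012, -1.0, 0.012], [-0.006, -0.012, -1.0]]
force: [-0.1, 0.3, 0.2]
opening: 0.4
```

```bash
python3 - <<'E'
from h import *
import pickle
np.set_printoptions(precision=4,suppress=True)
c=cam('wrist','w2.png');pickle.dump(c,open('w2.pkl','wb'))
cv2.imwrite('pics/w2b.png',cv2.resize(c['image'],None,fx=1.4,fy=1.4,interpolation=3))
s=cam('scene','s2.png');pickle.dump(s,open('s2.pkl','wb'))
plan([.5,.1,.2],.014,5)
E
```

```text
now [484.7 145.4 176.9] yaw 0.0127 tilt [0.0085 0.0131] open 34.8 F [ 0.3  0.3 -1.2] t 9.0
[[[3.0, 9.1, -4.7], -0.0003], [[3.0, 9.1, -4.7], -0.0003], [[3.0, 9.1, -4.7], -0.0003], [[3.0, 9.1, -4.7], -0.0003], [[3.0, 9.1, -4.7], -0.0003]]
```

View pics/w2b.png

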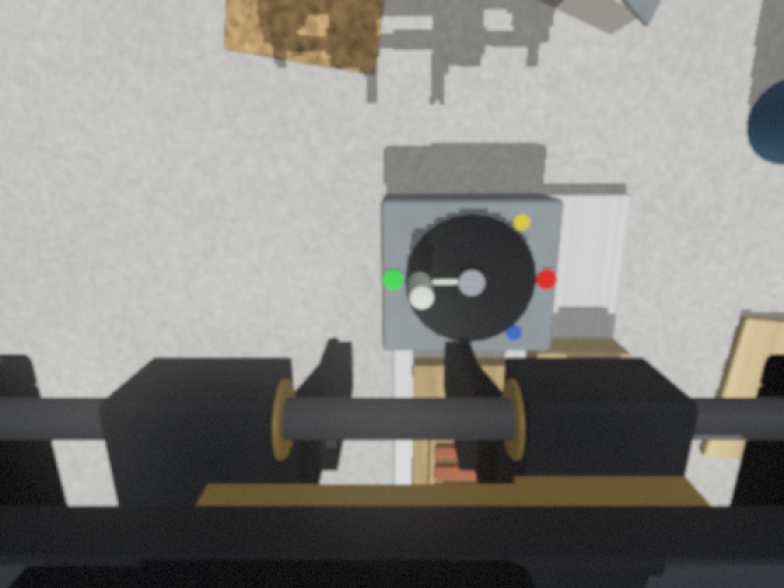

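Wrist view: the pin (crop (421,297)) is now at the green dot (393,279), and the line runs straight from hub to dot. Next, over to the block.

```bash
python3 - <<'E'
from h import *
plan([.46,-.35,.23],.0,15)
E
```

```text
now [484.7 145.4 176.9] yaw 0.0127 tilt [0.0085 0.0131] open 34.8 F [ 0.3  0.3 -1.2] t 9.0
[[[-2.0, 33.0, -4.0], 0.0008], [[-2.0, 33.0, -4.0], 0.0008], [[-2.0, 33.0, -4.0], 0.0008], [[-1.9, 33.0, -4.0], 0.0008], [[-1.9, 33.0, -4.0], 0.0008]]
[[[-1.9, 33.0, -4.0], 0.0008], [[-1.9, 33.0, -4.0], 0.0008], [[-1.8, 33.0, -4.0], 0.0008], [[-1.8, 33.0, -4.0], 0.0008], [[-1.8, 33.0, -4.0], 0.0008]]
[[[-1.8, 33.0, -4.0], 0.0008], [[-1.7, 33.0, -4.0], 0.0008], [[-1.7, 33.0, -4.0], 0.0008], [[-1.7, 33.0, -4.0], 0.0008], [[-1.6, 33.0, -4.0], 0.0008]]
```

Request:
{"op": "send_rows", "data": {
  "motion": [
    [[-2,20,-8],0],
    [[-2,30,-8],0],
    [[-2,35,-6],0],
    [[-2,35,-4],0],
    [[-2,35,-4],0]
  ],
  "gripper": 0.45
}}

```text
time_s: 9.42
position: [0.4753, -0.0087, 0.2068]
tcp_rot: [[1.0, 0.026, 0.011], [0.026, -1.0, 0.015], [0.012, -0.015, -1.0]]
force: [0.8, 0.0, 0.0]
opening: 0.541
```

Request:
{"op": "send_rows", "data": {
  "motion": [
    [[-2,35,-4],0],
    [[-2,35,-4],0],
    [[-2,35,-4],0],
    [[-2,35,-4],0],
    [[-2,35,-4],0]
  ]
}}

```text
time_s: 9.83
position: [0.4653, -0.1909, 0.2231]
tcp_rot: [[1.0, 0.027, 0.007], [0.027, -0.999, 0.018], [0.008, -0.018, -1.0]]
force: [-0.4, -0.4, -0.1]
opening: 0.551
```

Request:
{"op": "send_rows", "data": {
  "motion": [
    [[-2,35,-3],0],
    [[-2,35,0],0],
    [[-2,33,0],0],
    [[-2,28,0],0],
    [[-2,16,0],0]
  ]
}}

```text
time_s: 10.25
position: [0.4557, -0.3487, 0.2219]
tcp_rot: [[1.0, 0.022, 0.006], [0.022, -1.0, 0.018], [0.007, -0.018, -1.0]]
force: [-0.0, -0.3, -0.1]
opening: 0.548
```

```bash
python3 - <<'E'
from h import *
import pickle
np.set_printoptions(precision=4,suppress=True)
cam('wrist')
c=cam('wrist','w3.png');pickle.dump(c,open('w3.pkl','wb'))
print([(x['xy'],x['p'],onz(c,x['xy'],.026)) for x in place_of('wrist','block_mid')[:3]])
cv2.imwrite('pics/w3b.png',cv2.resize(c['image'],None,fx=1.4,fy=1.4,interpolation=3))
plan([.46,-.35,.23],.0,5)
E
```

```text
[([146.6, 89.4], 0.77, array([ 0.3156, -0.2544,  0.026 ])), ([281.7, 175.8], 0.74, array([ 0.4548, -0.341 ,  0.026 ])), ([279.7, 61.3], 0.67, array([ 0.4508, -0.2251,  0.026 ]))]
now [ 455.5 -345.7  221.7] yaw 0.022 tilt [0.0053 0.0207] open 47.7 F [0.2 0.4 0.5] t 10.4
[[[0.9, 0.8, -1.7], 0.0044], [[0.9, 0.8, -1.7], 0.0044], [[0.9, 0.8, -1.7], 0.0044], [[0.9, 0.8, -1.7], 0.0044], [[0.9, 0.8, -1.7], 0.0044]]
```

View pics/w3b.png

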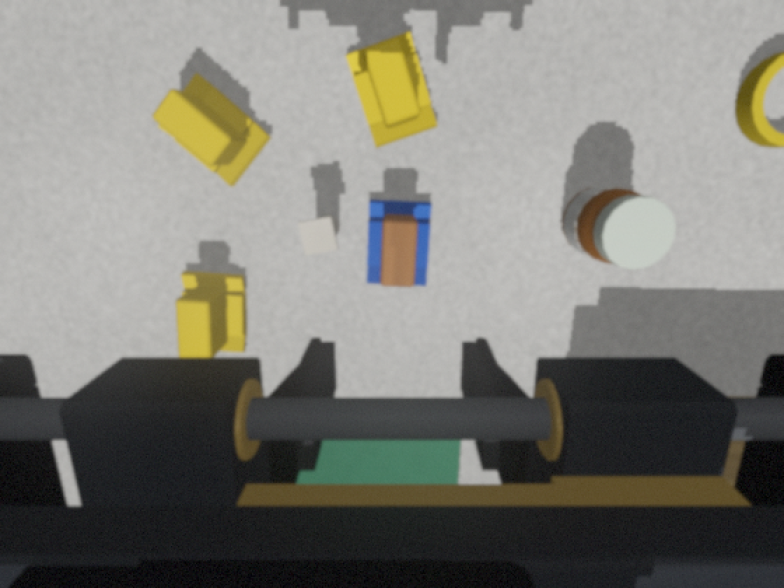

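```bash
python3 - <<'E'
from h import *
import pickle
np.set_printoptions(precision=4,suppress=True)
c=pickle.load(open('w3.pkl','rb'));im=c['image'][130:220,210:330]
cv2.imwrite('pics/w3c.png',cv2.resize(im,None,fx=6,fy=6,interpolation=3))
hsv=cv2.cvtColor(c['image'],cv2.COLOR_BGR2HSV)
m=cv2.inRange(hsv,(3,70,100),(18,255,255));m[:140]=0;m[215:]=0;m[:,:255]=0;m[:,320:]=0
m2=cv2.inRange(hsv,(105,120,30),(130,255,255));m2[:135]=0;m2[215:]=0
for q,z in((m,.052),(cv2.bitwise_or(m,m2),.012)):
    ys,xs=np.nonzero(q);print(len(xs),xs.min(),xs.max(),ys.min(),ys.max());r=cv2.minAreaRect(np.stack([xs,ys],1).astype(np.float32));print(r)
    for p in cv2.boxPoints(r): print(onz(c,p,z))
E
```

```text
1087 273 297 156 203
((284.44140625, 179.6720733642578), (23.121116638183594, 47.6404914855957), 2.862405300140381)
[ 0.4449 -0.3649  0.052 ]
[ 0.4468 -0.3156  0.052 ]
[ 0.4698 -0.3164  0.052 ]
[ 0.4689 -0.3657  0.052 ]
2149 263 306 143 203
((284.15838623046875, 173.67422485351562), (41.762203216552734, 59.55157470703125), 2.726310968399048)
[ 0.4324 -0.3753  0.012 ]
[ 0.4354 -0.3071  0.012 ]
[ 0.4817 -0.3084  0.012 ]
[ 0.481  -0.3768  0.012 ]
```

View pics/w3c.png

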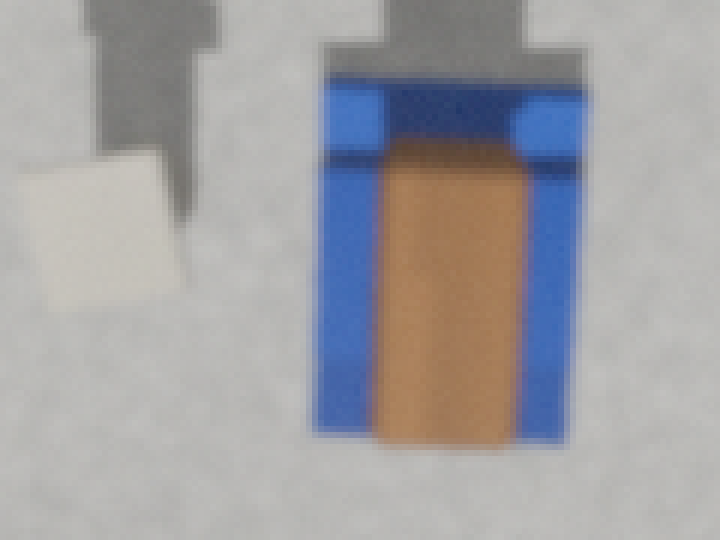

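```bash
python3 - <<'E'
from h import *
import pickle
np.set_printoptions(precision=4,suppress=True)
c=pickle.load(open('w3.pkl','rb'))
f=lambda u,v,z:onz(c,(210+u/6-.4,130+v/6-.4),z)
for pts,z in(([(383,165),(528,165),(515,447),(373,443)],.052),([(325,160),(578,170),(566,443),(312,433)],.012)):
    Q=np.array([f(u,v,z) for u,v in pts]);print(Q[:,:2],Q.mean(0))
    for a,b in((0,3),(1,2)):
        d=Q[a]-Q[b];print('len',np.hypot(*d[:2]),'dev of y axis deg (yaw)',np.degrees(np.arctan2(-d[0],d[1])))
    d=Q[1]-Q[0];e=Q[2]-Q[3];print(np.degrees(np.arctan2(d[1],d[0])),np.degrees(np.arctan2(e[1],e[0])),np.hypot(*d[:2]))
E
```

```text
[[ 0.4461 -0.3174]
 [ 0.4703 -0.317 ]
 [ 0.4695 -0.3657]
 [ 0.4449 -0.3655]] [ 0.4577 -0.3414  0.052 ]
len 0.04802969586079751 dev of y axis deg (yaw) -1.4354114674675398
len 0.04875919209327191 dev of y axis deg (yaw) -0.897097184556203
1.0695977166744046 -0.6691781590738862 0.024170728880791255
[[ 0.4344 -0.3218]
 [ 0.4817 -0.3228]
 [ 0.4813 -0.3756]
 [ 0.4321 -0.3745]] [ 0.4574 -0.3487  0.012 ]
len 0.0527610216518737 dev of y axis deg (yaw) -2.551207742440999
len 0.052873617882119306 dev of y axis deg (yaw) -0.3857715517225126
-1.187023732109736 -1.3293362061414118 0.047275427042008926
```

```bash
python3 - <<'E'
from h import *
plan([.4575,-.3415,.09],-.02,4)
E
```

```text
now [ 455.5 -345.7  221.7] yaw 0.022 tilt [0.0053 0.0207] open 47.7 F [0.2 0.4 0.5] t 10.4
[[[0.3, -0.4, 32.9], 0.0105], [[0.3, -0.4, 32.9], 0.0105], [[0.3, -0.4, 32.9], 0.0105], [[0.3, -0.4, 32.9], 0.0105]]
```

Request:
{"op": "send_rows", "data": {
  "motion": [
    [[0.5,-0.5,25],0.01],
    [[0.5,-0.5,35],0.01],
    [[0.5,-0.5,35],0.01],
    [[0.5,-0.5,25],0.01],
    [[0,0,10],0]
  ],
  "gripper": 0.57
}}

```text
time_s: 10.82
position: [0.4611, -0.3335, 0.0923]
tcp_rot: [[1.0, -0.014, 0.011], [-0.014, -1.0, 0.019], [0.01, -0.019, -1.0]]
force: [-0.6, -0.5, 0.3]
opening: 0.44
```

Request:
{"op": "send_rows", "data": {
  "motion": [
    [[0,0,0],0],
    [[0,0,0],0],
    [[0,0,0],0],
    [[0,0,0],0],
    [[0,0,0],0]
  ]
}}

```text
time_s: 11.23
position: [0.4616, -0.3281, 0.0937]
tcp_rot: [[1.0, -0.008, 0.009], [-0.008, -1.0, 0.023], [0.008, -0.023, -1.0]]
force: [0.4, 0.8, 0.8]
opening: 0.432
```

```bash
python3 - <<'E'
from h import *
plan([.4575,-.3415,.07],-.02,5)
E
```

```text
now [ 461.6 -328.1   93.7] yaw -0.0084 tilt [0.0085 0.0228] open 37.6 F [0.4 0.8 0.8] t 11.2333
[[[-0.8, 2.8, 4.7], 0.0023], [[-0.8, 2.8, 4.7], 0.0023], [[-0.8, 2.8, 4.7], 0.0023], [[-0.8, 2.8, 4.7], 0.0023], [[-0.8, 2.8, 4.7], 0.0023]]
```

Request:
{"op": "send_rows", "data": {
  "motion": [
    [[-2,5,4],0.004],
    [[-1,4,4],0.004],
    [[-1,4,4],0.004],
    [[0,1,4],0],
    [[0,0,4],0]
  ]
}}

```text
time_s: 11.65
position: [0.4595, -0.3465, 0.0764]
tcp_rot: [[1.0, -0.022, 0.016], [-0.022, -1.0, 0.014], [0.015, -0.015, -1.0]]
force: [0.7, -0.6, -0.2]
opening: 0.427
```

```bash
python3 - <<'E'
from h import *
plan([.4575,-.3415,.045],-.02,5)
E
```

```text
now [ 459.5 -346.5   76.4] yaw -0.0222 tilt [0.0157 0.0144] open 37.2 F [ 0.7 -0.6 -0.2] t 11.65
[[[-0.5, -0.9, 6.3], -0.0004], [[-0.5, -0.9, 6.3], -0.0004], [[-0.5, -0.9, 6.3], -0.0004], [[-0.5, -0.9, 6.3], -0.0004], [[-0.5, -0.9, 6.3], -0.0004]]
```

Request:
{"op": "send_rows", "data": {
  "motion": [
    [[-1,-1,4],0],
    [[-0.5,-1,5],0],
    [[0,-0.5,5],0],
    [[0,0,3],0],
    [[0,0,0],0]
  ]
}}

```text
time_s: 12.07
position: [0.4569, -0.3428, 0.0554]
tcp_rot: [[1.0, -0.023, 0.013], [-0.023, -1.0, 0.018], [0.013, -0.018, -1.0]]
force: [0.7, 0.3, 0.2]
opening: 0.431
```

```bash
python3 - <<'E'
from h import *
plan([.4575,-.3415,.021],-.02,5)
E
```

```text
now [ 456.9 -342.8   55.4] yaw -0.0234 tilt [0.013  0.0178] open 37.5 F [0.7 0.3 0.2] t 12.0667
[[[0.0, -0.1, 6.9], -0.0007], [[0.0, -0.1, 6.9], -0.0007], [[0.0, -0.1, 6.9], -0.0007], [[0.0, -0.1, 6.9], -0.0007], [[0.0, -0.1, 6.9], -0.0007]]
```

Well aligned; going down.

Request:
{"op": "send_rows", "data": {
  "motion": [
    [[0,0,7],0],
    [[0,0,8],0],
    [[0,0,8],0],
    [[0,0,7],0],
    [[0,0,3],0]
  ]
}}

```text
time_s: 12.48
position: [0.4579, -0.3421, 0.0196]
tcp_rot: [[1.0, -0.023, 0.014], [-0.023, -1.0, 0.017], [0.013, -0.017, -1.0]]
force: [-1.0, -0.8, 0.3]
opening: 0.43
```

Request:
{"op": "send_rows", "data": {
  "motion": [
    [[0,0,0],0],
    [[0,0,0],0],
    [[0,0,0],0],
    [[0,0,0],0],
    [[0,0,0],0]
  ]
}}

```text
time_s: 12.9
position: [0.4576, -0.3416, 0.0181]
tcp_rot: [[1.0, -0.022, 0.012], [-0.023, -1.0, 0.019], [0.012, -0.019, -1.0]]
force: [-0.8, 0.3, 0.4]
opening: 0.43
```

```bash
python3 - <<'E'
from h import *
plan([.4575,-.3415,.021],-.02,5)
c=cam('wrist','w4.png');cv2.imwrite('pics/w4b.png',cv2.resize(c['image'],None,fx=1.4,fy=1.4,interpolation=3))
E
```

```text
now [ 457.6 -341.6   18.1] yaw -0.0227 tilt [0.0123 0.0185] open 37.4 F [-0.8  0.3  0.4] t 12.9
[[[-0.0, -0.0, -0.6], -0.0005], [[-0.0, -0.0, -0.6], -0.0005], [[-0.0, -0.0, -0.6], -0.0005], [[-0.0, -0.0, -0.6], -0.0005], [[-0.0, -0.0, -0.6], -0.0005]]
```

View pics/w4b.png

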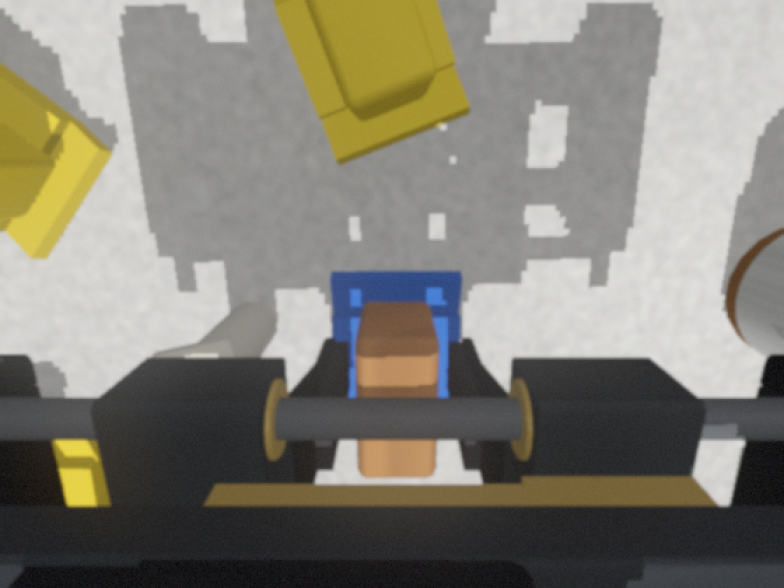

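The bar stands centred between the fingers and the column is clear on the left. Now I'll close on it.

Request:
{"op": "send_rows", "data": {
  "motion": [
    [[0,0,-1.5],0],
    [[0,0,-0.5],0],
    [[0,0,0],0],
    [[0,0,0],0],
    [[0,0,0],0]
  ],
  "gripper": 1
}}

```text
time_s: 13.37
position: [0.4576, -0.3419, 0.0211]
tcp_rot: [[1.0, -0.022, 0.013], [-0.023, -1.0, 0.018], [0.013, -0.018, -1.0]]
force: [0.1, 0.5, -2.0]
opening: 0.297
```

Request:
{"op": "send_rows", "data": {
  "motion": [
    [[0,0,0],0],
    [[0,0,-5],0],
    [[0,0,-10],0],
    [[0,0,-10],0],
    [[0,0,-10],0]
  ]
}}

```text
time_s: 13.78
position: [0.4552, -0.3403, 0.0556]
tcp_rot: [[1.0, -0.022, 0.008], [-0.023, -0.999, 0.024], [0.007, -0.024, -1.0]]
force: [0.1, -0.1, -3.6]
opening: 0.298
```

```bash
python3 - <<'E'
from h import *
plan([.46,-.34,.2],.014,5)
E
```

```text
now [ 455.2 -340.3   55.6] yaw -0.0226 tilt [0.0076 0.0237] open 25.9 F [ 0.1 -0.1 -3.6] t 13.7833
[[[1.2, -0.8, -28.9], -0.0073], [[1.2, -0.8, -28.9], -0.0073], [[1.2, -0.8, -28.9], -0.0073], [[1.2, -0.7, -28.9], -0.0073], [[1.2, -0.7, -28.9], -0.0073]]
```

```bash
python3 - <<'E'
from h import *
import pickle
np.set_printoptions(precision=4,suppress=True)
c=pickle.load(open('w1.pkl','rb'))
f=lambda u,v,z:onz(c,(200+u/4-.4,110+v/4-.4),z)
for u,v,z in((202,492,.05),(442,487,.05),(85,113,.05),(508,92,.05),(122,467,.05),(513,446,.05)):print(u,v,f(u,v,z))
cv2.imwrite('pics/w1d.png',cv2.resize(c['image'][210:350,230:330],None,fx=5,fy=5,interpolation=3)[:600])
s=pickle.load(open('s2.pkl','rb'));cv2.imwrite('pics/s2c.png',cv2.resize(s['image'][200:280,220:350],None,fx=6,fy=6,interpolation=3))
E
```

```text
202 492 [0.493  0.0911 0.05  ]
442 487 [0.5604 0.0896 0.05  ]
85 113 [0.47   0.1968 0.05  ]
508 92 [0.5797 0.1975 0.05  ]
122 467 [0.4712 0.0995 0.05  ]
513 446 [0.5805 0.1009 0.05  ]
```

View pics/w1d.png

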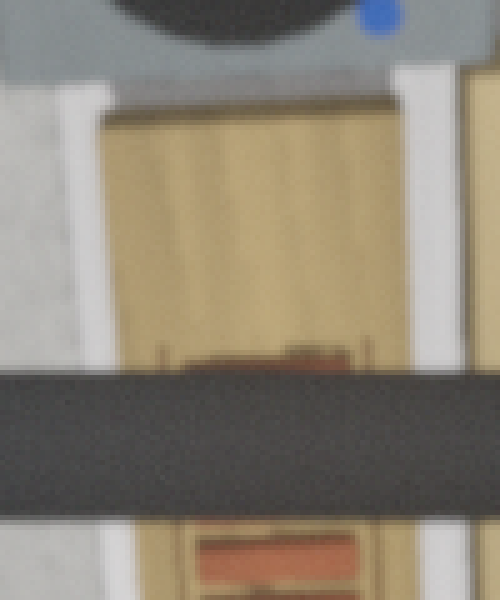

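View pics/s2c.png

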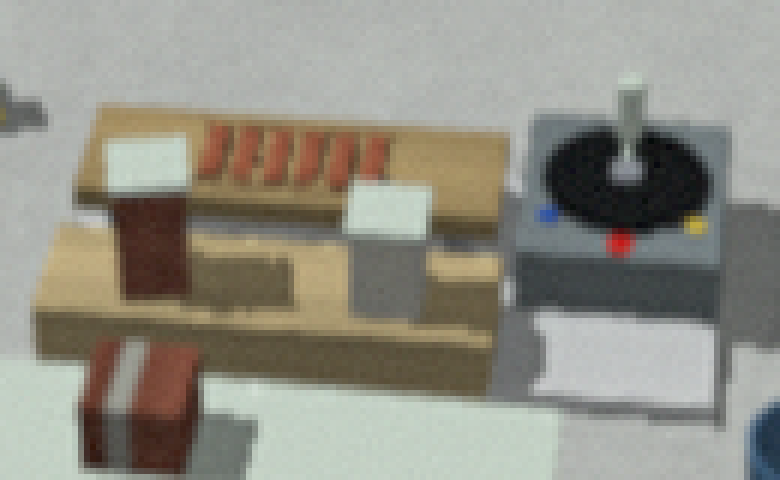

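```bash
python3 - <<'E'
from h import *
import pickle
np.set_printoptions(precision=4,suppress=True)
c=pickle.load(open('w1.pkl','rb'))
f=lambda u,v,z:onz(c,(230+u/5-.4,210+v/5-.4),z)
for u,v,z in((278,540,.0544),(278,583,.0544),(270,362,.0544),(200,560,.0544),(358,560,.0544),(140,590,.05),(418,590,.05)):print(u,v,f(u,v,z))
s=pickle.load(open('s2.pkl','rb'))
for u,v in((103,105),(510,132),(498,222),(78,195)): print(onz(s,(220+u/6-.4,200+v/6-.4),.05))
M=np.array([.528,-.0155,0]);X=np.array([np.cos(.014),np.sin(.014),0]);Y=np.array([-np.sin(.014),np.cos(.014),0])
for y in(-66,0,66): print(y,M+Y*y/1e3)
E
```

```text
278 540 [ 0.528  -0.0175  0.0544]
278 583 [ 0.5275 -0.0295  0.0544]
270 362 [0.5281 0.0301 0.0544]
200 560 [ 0.509  -0.0222  0.0544]
358 560 [ 0.5471 -0.0239  0.0544]
140 590 [ 0.4935 -0.0331  0.05  ]
418 590 [ 0.5617 -0.0362  0.05  ]
[ 0.4984 -0.1215  0.05  ]
[0.4931 0.0863 0.05  ]
[0.5655 0.0881 0.05  ]
[ 0.5725 -0.1181  0.05  ]
-66 [ 0.5289 -0.0815  0.    ]
0 [ 0.528  -0.0155  0.    ]
66 [0.5271 0.0505 0.    ]
```

```bash
python3 - <<'E'
from h import *
p=np.array([.4552,-.3403,.0556]);
v=[p+[0,0,.03],p+[.002,.015,.06],p+[.005,.04,.085]]
t=np.array([.528,-.0805,.14]);q=v[-1]
v+= [q+(t-q)*a for a in (.13,.27,.41,.55,.68,.8,.9,.97,1)]+[t]*3
plan(None,.014,15,via=v)
E
```

```text
now [ 455.2 -340.3   55.6] yaw -0.0226 tilt [0.0076 0.0237] open 25.9 F [ 0.1 -0.1 -3.6] t 13.7833
[[[0.3, -0.7, -30.0], -0.0024], [[1.9, -15.7, -29.6], -0.0024], [[2.7, -25.6, -24.4], -0.0024], [[8.4, -28.7, 0.8], -0.0024], [[9.1, -30.9, 0.9], -0.0024]]
[[[9.2, -30.9, 0.9], -0.0024], [[9.2, -30.8, 0.9], -0.0024], [[8.7, -28.6, 0.8], -0.0024], [[8.1, -26.4, 0.8], -0.0024], [[6.8, -22.0, 0.6], -0.0024]]
[[[4.8, -15.4, 0.4], -0.0024], [[2.1, -6.6, 0.2], -0.0024], [[0.0, -0.0, 0.0], -0.0024], [[0.0, 0.0, 0.0], -0.0024], [[0.0, 0.0, 0.0], -0.0024]]
```

Request:
{"op": "send_rows", "data": {
  "motion": [
    [[0,0,-30],-0.003],
    [[2,-15,-30],-0.003],
    [[3,-25,-24],-0.003],
    [[8,-28,0],-0.003],
    [[9,-30,0],-0.003]
  ]
}}

```text
time_s: 14.2
position: [0.4795, -0.2507, 0.1527]
tcp_rot: [[1.0, -0.016, 0.017], [-0.016, -1.0, 0.013], [0.016, -0.013, -1.0]]
force: [0.9, 1.2, -4.1]
opening: 0.297
```

Request:
{"op": "send_rows", "data": {
  "motion": [
    [[9,-30,0],-0.003],
    [[9,-30,0],-0.003],
    [[9,-28,0],-0.003],
    [[8,-24,0],-0.003],
    [[6,-15,0],-0.003]
  ]
}}

```text
time_s: 14.62
position: [0.5233, -0.1165, 0.1636]
tcp_rot: [[1.0, -0.001, 0.025], [-0.001, -1.0, 0.009], [0.025, -0.009, -1.0]]
force: [-0.5, -0.6, -3.7]
opening: 0.293
```

```bash
python3 - <<'E'
from h import *
plan([.528,-.0805,.12],.014,5)
E
```

```text
now [ 523.3 -116.5  163.6] yaw -0.0014 tilt [0.0247 0.0093] open 25.5 F [-0.5 -0.6 -3.7] t 14.6167
[[[0.7, -7.1, 8.8], -0.0031], [[0.7, -7.1, 8.8], -0.0031], [[0.8, -7.1, 8.8], -0.0031], [[0.8, -7.1, 8.8], -0.0031], [[0.8, -7.1, 8.8], -0.0031]]
```

Request:
{"op": "send_rows", "data": {
  "motion": [
    [[1,-12,10],-0.004],
    [[1,-12,10],-0.004],
    [[1,-8,12],-0.004],
    [[0,-3,8],-0.003],
    [[0,0,4],0]
  ]
}}

```text
time_s: 15.03
position: [0.5296, -0.0746, 0.126]
tcp_rot: [[0.999, 0.022, 0.034], [0.022, -1.0, 0.007], [0.034, -0.006, -0.999]]
force: [-0.2, 0.1, -3.0]
opening: 0.295
```

Request:
{"op": "send_rows", "data": {
  "motion": [
    [[0,0,0],0],
    [[0,0,0],0],
    [[0,0,0],0],
    [[0,0,0],0],
    [[0,0,0],0]
  ]
}}

```text
time_s: 15.45
position: [0.5298, -0.077, 0.1275]
tcp_rot: [[0.999, 0.02, 0.036], [0.02, -1.0, 0.005], [0.036, -0.005, -0.999]]
force: [-0.0, -0.5, -3.3]
opening: 0.3
```

```bash
python3 - <<'E'
from h import *
plan([.528,-.0805,.085],.014,5)
c=cam('wrist','w5.png');cv2.imwrite('pics/w5b.png',cv2.resize(c['image'],None,fx=1.4,fy=1.4,interpolation=3))
import pickle;pickle.dump(c,open('w5.pkl','wb'))
c=cam('side','d5.png');cv2.imwrite('pics/d5b.png',cv2.resize(c['image'][160:300,210:350],None,fx=4,fy=4,interpolation=3))
c=cam('scene','s5.png');cv2.imwrite('pics/s5b.png',cv2.resize(c['image'][190:280,200:350],None,fx=5,fy=5,interpolation=3))
E
```

```text
now [529.8 -77.  127.5] yaw 0.0198 tilt [0.0356 0.0052] open 26.1 F [-0.  -0.5 -3.3] t 15.45
[[[-0.7, 0.7, 8.5], 0.0012], [[-0.7, 0.7, 8.5], 0.0012], [[-0.7, 0.7, 8.5], 0.0012], [[-0.7, 0.7, 8.5], 0.0012], [[-0.7, 0.7, 8.5], 0.0012]]
```

View pics/w5b.png

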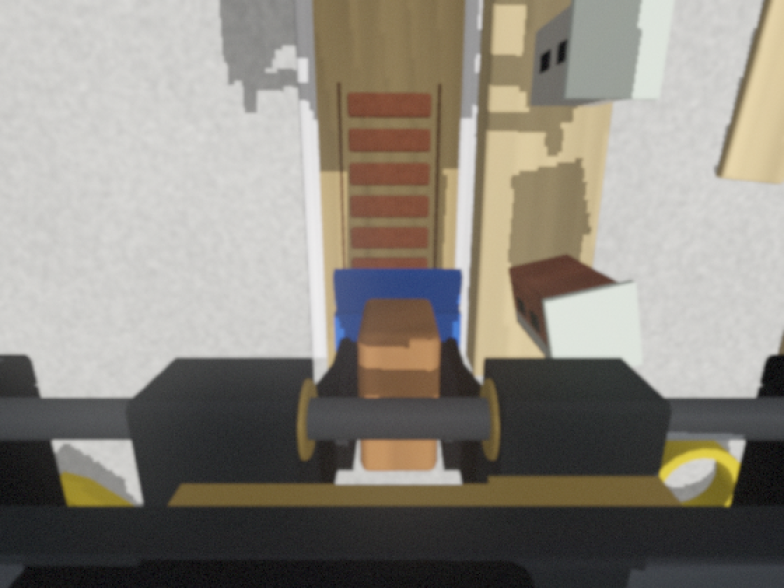

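View pics/d5b.png

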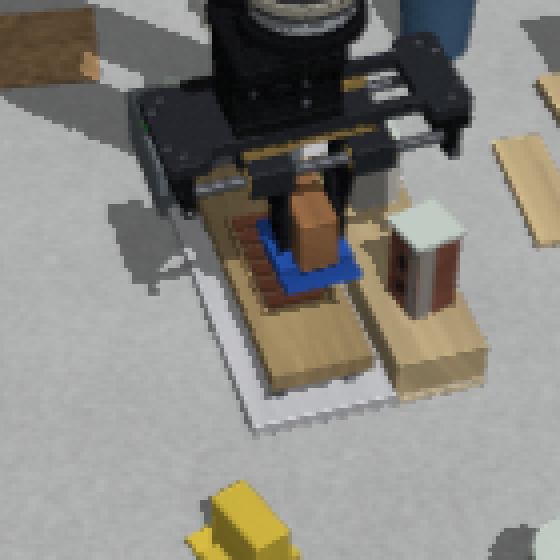

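View pics/s5b.png

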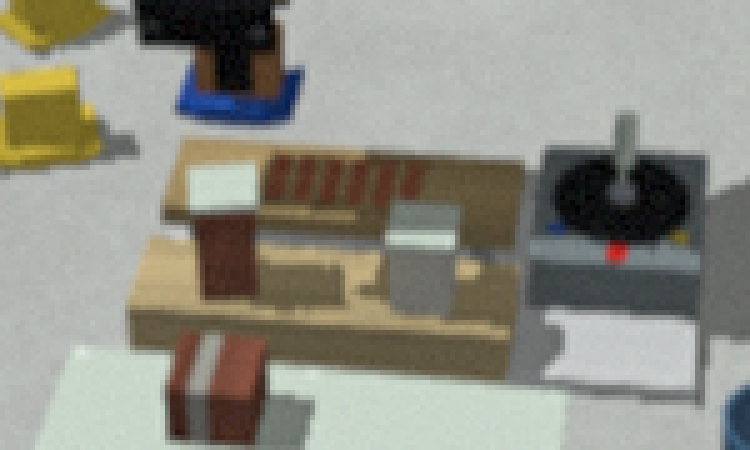

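```bash
python3 - <<'E'
from h import *
import pickle
np.set_printoptions(precision=4,suppress=True)
c=pickle.load(open('w5.pkl','rb'))
f=lambda u,v,z:onz(c,(u/1.4,v/1.4),z)
print('sole',f(335,269,.1185),f(461,269,.1185))
print('bar',f(361,345,.1585),f(439,345,.1585))
for u,v,lab in((348,105,'s5l'),(431,105,'s5r'),(352,206,'l'),(432,206,'r'),(390,94,'s5 far'),(390,118,'s5 near'),(390,195,'s2 far'),(390,228,'s1 far')): print(lab,f(u,v,.0544))
E
```

```text
sole [ 0.5063 -0.0416  0.1185] [ 0.5542 -0.0411  0.1185]
bar [ 0.5176 -0.0554  0.1585] [ 0.5415 -0.0554  0.1585]
s5l [0.5077 0.0223 0.0544]
s5r [0.547  0.0232 0.0544]
l [ 0.5092 -0.0248  0.0544]
r [ 0.5493 -0.0242  0.0544]
s5 far [0.5275 0.0276 0.0544]
s5 near [0.5276 0.017  0.0544]
s2 far [ 0.5281 -0.0191  0.0544]
s1 far [ 0.5283 -0.0356  0.0544]
```

Request:
{"op": "send_rows", "data": {
  "motion": [
    [[-0.5,1,9],0.001],
    [[-0.5,1,10],0.001],
    [[0,1,10],0.001],
    [[0,1,8],0],
    [[0,0.5,4],0]
  ]
}}

```text
time_s: 16.02
position: [0.531, -0.0819, 0.0831]
tcp_rot: [[0.999, 0.017, 0.037], [0.016, -1.0, 0.005], [0.037, -0.004, -0.999]]
force: [0.1, -0.4, -2.9]
opening: 0.3
```

```bash
python3 - <<'E'
from h import *
plan([.529,-.082,.074],.014,5)
E
```

```text
now [531.  -81.9  83.1] yaw 0.0165 tilt [0.0374 0.0047] open 26.1 F [ 0.1 -0.4 -2.9] t 16.0167
[[[-0.5, 0.0, 1.8], 0.0005], [[-0.5, 0.0, 1.8], 0.0005], [[-0.5, 0.0, 1.8], 0.0005], [[-0.5, 0.0, 1.8], 0.0005], [[-0.5, 0.0, 1.8], 0.0005]]
```

Request:
{"op": "send_rows", "data": {
  "motion": [
    [[-0.7,0,2],0],
    [[-0.5,0,2],0],
    [[-0.5,0,2],0],
    [[-0.5,0,2],0],
    [[-0.3,0,1],0]
  ]
}}

```text
time_s: 16.43
position: [0.5286, -0.0819, 0.0712]
tcp_rot: [[0.999, 0.016, 0.036], [0.016, -1.0, 0.006], [0.036, -0.005, -0.999]]
force: [0.7, 0.4, 1.1]
opening: 0.297
```

```bash
python3 - <<'E'
from h import *
plan([.529,-.082,.066],.014,5)
E
```

```text
now [528.6 -81.9  71.2] yaw 0.0158 tilt [0.0355 0.0057] open 25.9 F [0.7 0.4 1.1] t 16.4333
[[[0.0, 0.0, 1.0], 0.0004], [[0.0, 0.0, 1.0], 0.0004], [[0.0, 0.0, 1.0], 0.0004], [[0.0, 0.0, 1.0], 0.0004], [[0.0, 0.0, 1.0], 0.0004]]
```

Request:
{"op": "send_rows", "data": {
  "motion": [
    [[0,0,1],0],
    [[0,0,1],0],
    [[0,0,1],0],
    [[0,0,1],0],
    [[0,0,1],0]
  ]
}}

```text
time_s: 16.85
position: [0.5286, -0.0819, 0.0682]
tcp_rot: [[0.999, 0.017, 0.036], [0.017, -1.0, 0.005], [0.036, -0.004, -0.999]]
force: [-1.6, 0.8, 3.9]
opening: 0.297
```

Request:
{"op": "send_rows", "data": {
  "motion": [
    [[0,0,1],0],
    [[0,0,1],0],
    [[0,0,0.5],0],
    [[0,0,0],0],
    [[0,0,0],0]
  ]
}}

```text
time_s: 17.27
position: [0.5286, -0.0819, 0.0665]
tcp_rot: [[0.999, 0.017, 0.037], [0.017, -1.0, 0.005], [0.037, -0.004, -0.999]]
force: [-2.1, 0.2, 4.7]
opening: 0.297
```

Request:
{"op": "send_rows", "data": {
  "motion": [
    [[0,0,1.5],0],
    [[0,0,1.5],0],
    [[0,0,1],0],
    [[0,0,0.5],0],
    [[0,0,0],0]
  ]
}}

```text
time_s: 17.68
position: [0.5287, -0.082, 0.0633]
tcp_rot: [[0.999, 0.018, 0.036], [0.017, -1.0, 0.005], [0.037, -0.004, -0.999]]
force: [-2.6, -0.5, 7.3]
opening: 0.294
```

```bash
python3 - <<'E'
from h import *
plan([.5285,-.06,.063],.014,5)
c=cam('side','d6.png');cv2.imwrite('pics/d6b.png',cv2.resize(c['image'][160:300,210:350],None,fx=4,fy=4,interpolation=3))
E
```

```text
now [528.7 -82.   63.3] yaw 0.0174 tilt [0.0365 0.0046] open 25.6 F [-2.6 -0.5  7.3] t 17.6833
[[[0.0, -4.4, 0.1], 0.0007], [[0.0, -4.4, 0.1], 0.0007], [[0.0, -4.4, 0.1], 0.0007], [[0.0, -4.4, 0.1], 0.0007], [[0.0, -4.4, 0.1], 0.0007]]
```

View pics/d6b.png

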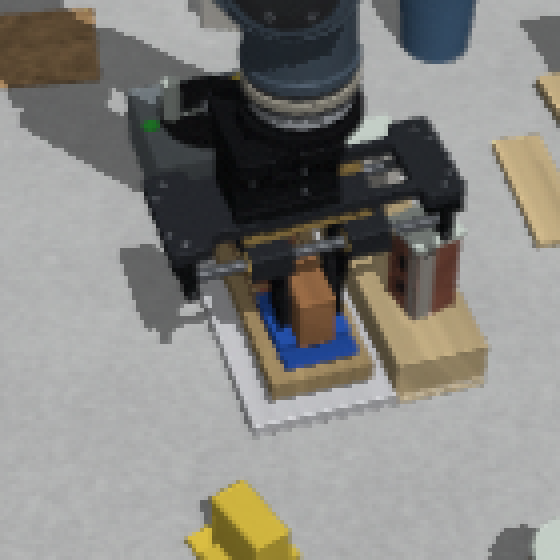

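Request:
{"op": "send_rows", "data": {
  "motion": [
    [[0,-2,0.3],0],
    [[0,-3,0.3],0],
    [[0,-4,0.3],0],
    [[0,-4,0.3],0],
    [[0,-4,0.3],0]
  ]
}}

```text
time_s: 18.15
position: [0.5317, -0.0728, 0.0647]
tcp_rot: [[0.999, 0.027, 0.044], [0.027, -1.0, -0.01], [0.044, 0.011, -0.999]]
force: [-3.1, -5.3, 6.8]
opening: 0.296
```

Request:
{"op": "send_rows", "data": {
  "motion": [
    [[-0.6,-5,0.7],0.002],
    [[-0.6,-5,0.7],0.002],
    [[-0.6,-5,0.7],0.002],
    [[-0.6,-5,0.7],0.002],
    [[-0.6,-5,0.7],0.002]
  ]
}}

```text
time_s: 18.57
position: [0.5349, -0.0564, 0.0645]
tcp_rot: [[0.998, 0.024, 0.059], [0.026, -0.999, -0.026], [0.058, 0.028, -0.998]]
force: [-1.8, -5.8, 6.9]
opening: 0.293
```

Request:
{"op": "send_rows", "data": {
  "motion": [
    [[-1.8,-8,0.8],0.002],
    [[-1.8,-10,0.8],0.002],
    [[-1.8,-10,0.8],0.002],
    [[-1.8,-10,0.8],0.002],
    [[-1.8,-10,0.8],0.002]
  ]
}}

```text
time_s: 18.98
position: [0.5385, -0.0195, 0.0641]
tcp_rot: [[0.996, 0.021, 0.089], [0.025, -0.999, -0.046], [0.087, 0.048, -0.995]]
force: [-0.7, -6.6, 8.0]
opening: 0.297
```

Request:
{"op": "send_rows", "data": {
  "motion": [
    [[-4,0,0.4],0],
    [[-4,0,0.4],0],
    [[-3,0,0.3],0],
    [[0,0,0.3],0],
    [[0,0,0.3],0]
  ]
}}

```text
time_s: 19.4
position: [0.5378, -0.0189, 0.0664]
tcp_rot: [[0.993, 0.019, 0.113], [0.025, -0.999, -0.048], [0.112, 0.051, -0.992]]
force: [-2.5, -0.0, 6.0]
opening: 0.296
```

```bash
python3 - <<'E'
from h import *
s=bot.read_state();print(np.round(s['joint_positions'],2),np.round(s['tau'],1),np.round(s['moment'],2),np.round(s['qvel'],2))
plan([.5285,-.0195,.0635],.014,5)
E
```

```text
[-13.2   35.9  106.89  -2.42  30.27 -12.44] [  0.5 -36.5  -9.2   0.2  -1.1   0.1] [-0.2   0.7   0.01] [ 0.12 -0.28  0.17 -0.03 -0.31 -0.06]
now [537.8 -18.9  66.4] yaw 0.0248 tilt [ 0.1132 -0.0485] open 25.7 F [-2.5 -0.   6. ] t 19.4
[[[-1.9, 0.1, 0.4], 0.0022], [[-1.9, 0.1, 0.4], 0.0022], [[-1.9, 0.1, 0.4], 0.0022], [[-1.9, 0.1, 0.4], 0.0022], [[-1.9, 0.1, 0.4], 0.0022]]
```

```bash
python3 - <<'E'
from h import *
c=cam('side','d7.png');cv2.imwrite('pics/d7b.png',cv2.resize(c['image'][140:300,210:370],None,fx=5,fy=5,interpolation=3)[:,:800][:600])
c=cam('scene','s7.png');cv2.imwrite('pics/s7b.png',cv2.resize(c['image'][130:280,180:380],None,fx=4,fy=4,interpolation=3))
plan([.5285,-.0195,.0635],.014,5)
s=bot.read_state();print(np.round(s['joint_positions'],2),np.round(s['qvel'],2),np.round(s['force'],1))
E
```

```text
now [537.8 -18.9  66.4] yaw 0.0246 tilt [ 0.1132 -0.0484] open 25.9 F [-2.6 -1.3  6.1] t 19.5
[[[-1.9, 0.1, 0.4], 0.0021], [[-1.9, 0.1, 0.4], 0.0021], [[-1.9, 0.1, 0.4], 0.0021], [[-1.9, 0.1, 0.4], 0.0021], [[-1.9, 0.1, 0.4], 0.0021]]
[-13.21  35.91 106.89  -2.42  30.26 -12.44] [-0.11  0.03  0.02  0.08 -0.04 -0.05] [-2.6 -1.3  6.1]
```

View pics/d7b.png

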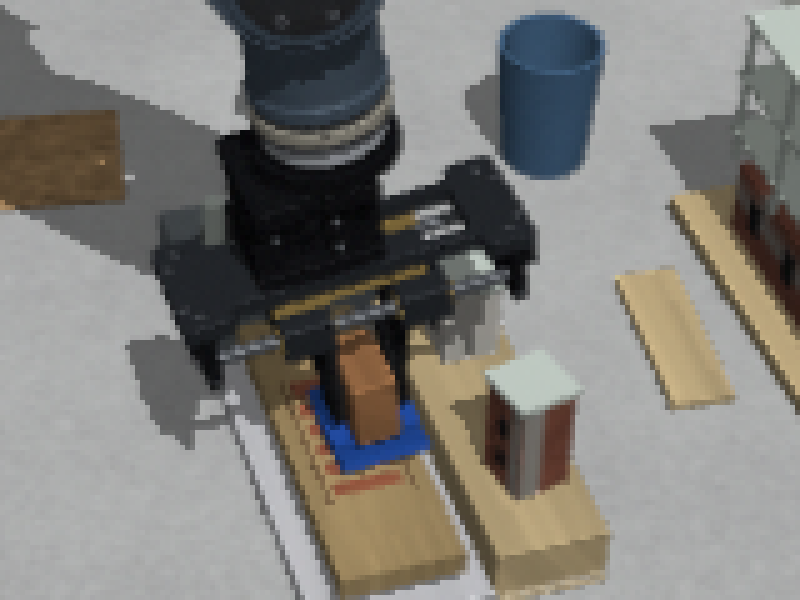

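View pics/s7b.png

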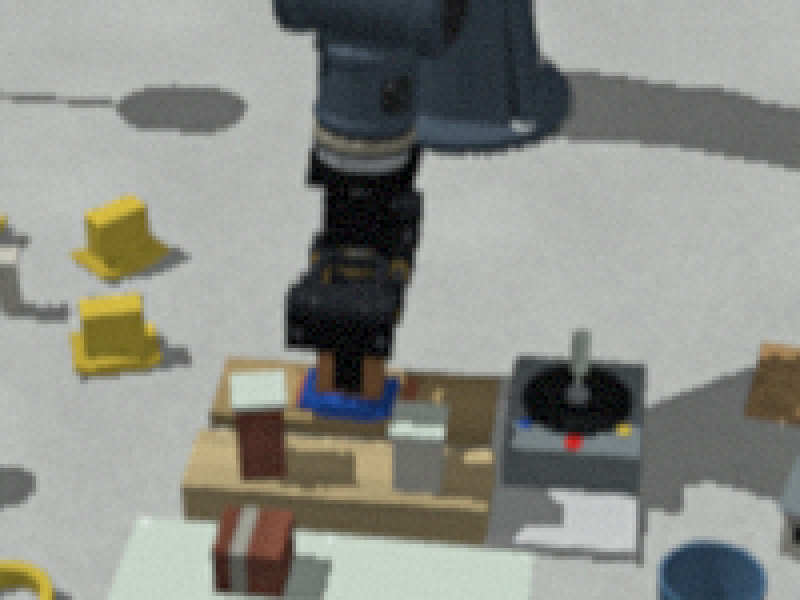

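Request:
{"op": "send_rows", "data": {
  "motion": [
    [[3,0,0.3],0],
    [[3,0,0.3],0],
    [[3,0,0.3],0],
    [[0,0,0],0],
    [[0,0,0],0]
  ]
}}

```text
time_s: 19.92
position: [0.5398, -0.0182, 0.0662]
tcp_rot: [[0.995, 0.023, 0.098], [0.027, -0.998, -0.048], [0.097, 0.05, -0.994]]
force: [-1.7, 0.5, 6.9]
opening: 0.297
```

```bash
python3 - <<'E'
from h import *
plan([.5285,-.0195,.0635],.014,5)
s=bot.read_state();print(np.round(s['joint_positions'],2),np.round(s['moment'],2))
E
```

```text
now [539.8 -18.2  66.2] yaw 0.0275 tilt [ 0.0981 -0.0475] open 25.8 F [-1.7  0.5  6.9] t 19.9167
[[[-2.3, 0.2, 0.3], 0.0027], [[-2.3, 0.2, 0.3], 0.0027], [[-2.3, 0.2, 0.3], 0.0027], [[-2.3, 0.2, 0.3], 0.0027], [[-2.3, 0.2, 0.3], 0.0027]]
[-12.99  36.15 105.93  -2.63  31.85 -12.27] [-0.    0.61  0.05]
```

Request:
{"op": "send_rows", "data": {
  "motion": [
    [[0,0,-2],0],
    [[0,0,-2],0],
    [[0,0,-1],0],
    [[0,0,0],0],
    [[0,0,0],0]
  ]
}}

```text
time_s: 20.33
position: [0.5397, -0.0181, 0.0715]
tcp_rot: [[0.995, 0.023, 0.099], [0.028, -0.998, -0.048], [0.098, 0.05, -0.994]]
force: [-1.0, 1.3, 2.1]
opening: 0.297
```

Request:
{"op": "send_rows", "data": {
  "motion": [
    [[0,0,-1.5],0],
    [[0,0,-0.5],0],
    [[0,0,0],0],
    [[0,0,0],0],
    [[0,0,0],0]
  ]
}}

```text
time_s: 20.75
position: [0.5397, -0.0181, 0.0727]
tcp_rot: [[0.995, 0.023, 0.099], [0.028, -0.998, -0.048], [0.098, 0.05, -0.994]]
force: [-2.0, -0.2, -0.3]
opening: 0.3
```

Request:
{"op": "send_rows", "data": {
  "motion": [
    [[0,0,-1],0],
    [[-2,0,-0.2],0],
    [[-3,0,-0.3],0],
    [[-3,0,-0.3],0],
    [[0,0,0],0]
  ]
}}

```text
time_s: 21.17
position: [0.5343, -0.0186, 0.0741]
tcp_rot: [[0.994, 0.021, 0.106], [0.027, -0.998, -0.048], [0.105, 0.051, -0.993]]
force: [0.4, -0.3, -1.5]
opening: 0.297
```

Request:
{"op": "send_rows", "data": {
  "motion": [
    [[0,0,-0.8],0],
    [[-2,0,-0.2],0],
    [[-2,0,-0.2],0],
    [[-2,0,-0.2],0],
    [[0,0,0],0]
  ]
}}

```text
time_s: 21.58
position: [0.5256, -0.0183, 0.0739]
tcp_rot: [[0.994, 0.022, 0.102], [0.027, -0.999, -0.048], [0.101, 0.05, -0.994]]
force: [-0.6, -0.9, -1.5]
opening: 0.295
```

Request:
{"op": "send_rows", "data": {
  "motion": [
    [[0,0,2.5],0],
    [[0,0,2.5],0],
    [[0,0,2.5],0],
    [[0,0,2],0],
    [[0,0,1.5],0]
  ]
}}

```text
time_s: 22.0
position: [0.5257, -0.0185, 0.0642]
tcp_rot: [[0.995, 0.022, 0.101], [0.027, -0.999, -0.047], [0.1, 0.05, -0.994]]
force: [-2.2, 0.4, 8.3]
opening: 0.299
```

Request:
{"op": "send_rows", "data": {
  "motion": [
    [[4,0,0],0],
    [[4,0,0],0],
    [[4,0,0],0],
    [[4,0,0],0],
    [[0,0,0],0]
  ]
}}

```text
time_s: 22.42
position: [0.5279, -0.0177, 0.0646]
tcp_rot: [[0.997, 0.03, 0.07], [0.033, -0.998, -0.047], [0.069, 0.049, -0.996]]
force: [2.5, 1.0, 7.5]
opening: 0.298
```

Request:
{"op": "send_rows", "data": {
  "motion": [
    [[4,0,0.3],0],
    [[4,0,0.2],0],
    [[4,0,0],0],
    [[0,0,0],0],
    [[0,0,0],0]
  ]
}}

```text
time_s: 22.83
position: [0.5299, -0.0171, 0.0649]
tcp_rot: [[0.998, 0.035, 0.047], [0.037, -0.998, -0.046], [0.046, 0.048, -0.998]]
force: [-0.7, 0.4, 6.9]
opening: 0.299
```

Request:
{"op": "send_rows", "data": {
  "motion": [
    [[0,-6,0.4],0.003],
    [[0,-9,0.5],0.003],
    [[0,-10,0.6],0.003],
    [[0,-10,0.6],0.003],
    [[0,-10,0.6],0.003]
  ]
}}

```text
time_s: 23.25
position: [0.5347, 0.0195, 0.0641]
tcp_rot: [[0.998, 0.027, 0.059], [0.031, -0.998, -0.061], [0.057, 0.062, -0.996]]
force: [-0.7, -6.8, 7.1]
opening: 0.294
```

Request:
{"op": "send_rows", "data": {
  "motion": [
    [[0,0,-2],0],
    [[0,0,-2],0],
    [[0,0,-2],0],
    [[-1,0,-1.3],0],
    [[-2,0,-0.3],0]
  ]
}}

```text
time_s: 23.67
position: [0.5344, 0.021, 0.073]
tcp_rot: [[0.997, 0.028, 0.066], [0.032, -0.998, -0.061], [0.064, 0.063, -0.996]]
force: [-0.0, -0.9, -0.0]
opening: 0.295
```

Request:
{"op": "send_rows", "data": {
  "motion": [
    [[-3,0,0],0],
    [[-3,0,-0.2],0],
    [[-2,0,-0.2],0],
    [[-1,0,0],0],
    [[0,0,0],0]
  ]
}}

```text
time_s: 24.08
position: [0.5274, 0.0202, 0.0727]
tcp_rot: [[0.997, 0.026, 0.073], [0.03, -0.998, -0.061], [0.071, 0.063, -0.995]]
force: [2.4, 0.9, 0.7]
opening: 0.299
```

Request:
{"op": "send_rows", "data": {
  "motion": [
    [[-0.5,0,2.5],0],
    [[0,0,2.5],0],
    [[0,0,2],0],
    [[0,0,2],0],
    [[0,0,1],0]
  ]
}}

```text
time_s: 24.5
position: [0.5275, 0.02, 0.0635]
tcp_rot: [[0.997, 0.025, 0.073], [0.03, -0.998, -0.06], [0.072, 0.062, -0.996]]
force: [0.1, 0.9, 8.2]
opening: 0.296
```

Request:
{"op": "send_rows", "data": {
  "motion": [
    [[0,-6,0.4],0.003],
    [[0,-9,0.5],0.003],
    [[0,-10,0.6],0.003],
    [[0,-8,0.6],0.003],
    [[0,-5,0.4],0.003]
  ]
}}

```text
time_s: 24.92
position: [0.5299, 0.0491, 0.0622]
tcp_rot: [[0.997, 0.022, 0.078], [0.028, -0.997, -0.076], [0.076, 0.078, -0.994]]
force: [-0.9, -6.7, 9.5]
opening: 0.297
```

Request:
{"op": "send_rows", "data": {
  "motion": [
    [[0,0,-0.7],0],
    [[0,0,-0.5],0],
    [[0,0,0],0],
    [[0,0,0],0],
    [[0,0,0],0]
  ]
}}

```text
time_s: 25.33
position: [0.5299, 0.0497, 0.0661]
tcp_rot: [[0.997, 0.024, 0.079], [0.03, -0.997, -0.077], [0.077, 0.079, -0.994]]
force: [1.3, 0.5, 7.1]
opening: 0.298
```

```bash
python3 - <<'E'
from h import *
c=cam('side','d8.png');cv2.imwrite('pics/d8b.png',cv2.resize(c['image'][160:290,230:340],None,fx=5,fy=5,interpolation=3)[:600])
c=cam('scene','s8.png');cv2.imwrite('pics/s8b.png',cv2.resize(c['image'][190:270,220:350],None,fx=6,fy=6,interpolation=3))
plan([.5285,-.0195,.0635],.014,5)
E
```

```text
now [529.9  49.7  66.1] yaw 0.03 tilt [ 0.0786 -0.0772] open 25.6 F [0.2 0.8 6.8] t 25.4333
[[[-0.7, 13.7, 1.6], 0.0032], [[-0.7, 13.7, 1.6], 0.0032], [[-0.6, 13.7, 1.6], 0.0032], [[-0.6, 13.7, 1.6], 0.0032], [[-0.6, 13.7, 1.6], 0.0032]]
```

View pics/d8b.png

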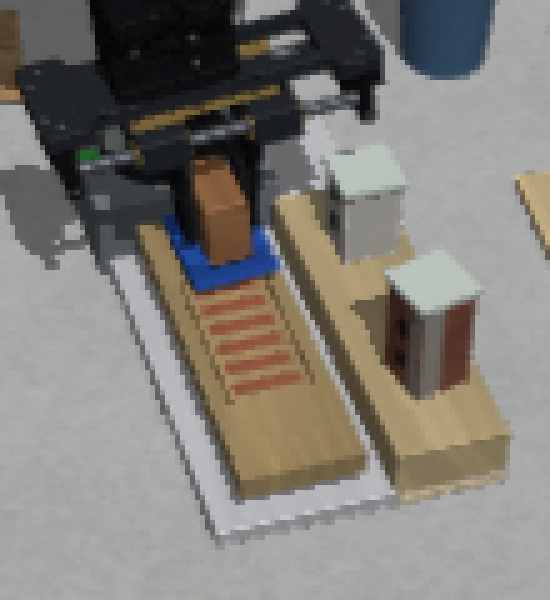

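View pics/s8b.png

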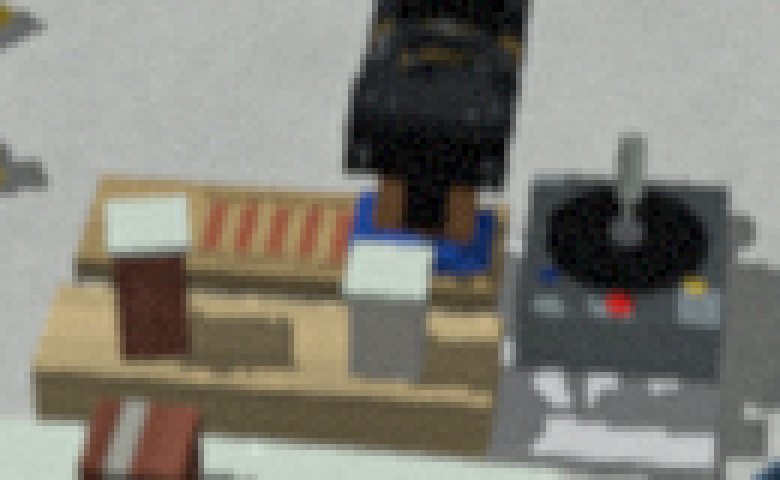

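Slats 0–4 look flush in both views, and slat 5 is still partly under the block. While the block is still pressing, I'll bring the hand back upright by shifting the wrist over the stuck block. Then I'll lift.

Request:
{"op": "send_rows", "data": {
  "motion": [
    [[4,3,0.4],0],
    [[4,4,0.4],0],
    [[4,4,0],0],
    [[3,4,0],0],
    [[0,0,0],0]
  ]
}}

```text
time_s: 25.85
position: [0.5342, 0.0396, 0.0662]
tcp_rot: [[0.998, 0.021, 0.055], [0.025, -0.997, -0.07], [0.054, 0.072, -0.996]]
force: [3.3, -2.7, 5.9]
opening: 0.294
```

Request:
{"op": "send_rows", "data": {
  "motion": [
    [[0,0,-5],0],
    [[0,0,-10],0],
    [[0,0,-20],0],
    [[0,0,-30],0],
    [[0,0,-20],0]
  ]
}}

```text
time_s: 26.27
position: [0.52, 0.0458, 0.1468]
tcp_rot: [[0.999, 0.023, 0.028], [0.025, -0.997, -0.069], [0.026, 0.07, -0.997]]
force: [-0.1, -0.2, -3.5]
opening: 0.298
```

Request:
{"op": "send_rows", "data": {
  "motion": [
    [[0,0,-10],0],
    [[0,0,-5],0],
    [[0,0,0],0],
    [[0,0,0],0],
    [[0,0,0],0]
  ]
}}

```text
time_s: 26.68
position: [0.5137, 0.048, 0.164]
tcp_rot: [[1.0, 0.025, 0.019], [0.026, -0.997, -0.068], [0.017, 0.069, -0.997]]
force: [0.8, -0.5, -3.3]
opening: 0.296
```

```bash
python3 - <<'E'
from h import *
c=cam('side','d9.png');cv2.imwrite('pics/d9b.png',cv2.resize(c['image'][160:290,230:340],None,fx=5,fy=5,interpolation=3)[:600])
c=cam('scene','s9.png');cv2.imwrite('pics/s9b.png',cv2.resize(c['image'][190:270,220:350],None,fx=6,fy=6,interpolation=3))
print([(x['xy'],x['p'],onz(c,x['xy'],.0)) for x in place_of('scene','rest')[:2]])
plan([.4145,.325,.17],.0,10)
E
```

```text
[([384.8, 219.1], 0.89, array([3.79890990e-01, 3.32853465e-01, 1.11022302e-16]))]
now [513.9  47.9 163.8] yaw 0.0259 tilt [ 0.019  -0.0684] open 26.1 F [-0.4  0.7 -2.9] t 26.8333
[[[-9.2, -27.8, -2.7], 0.0026], [[-9.3, -27.8, -2.7], 0.0026], [[-9.4, -27.8, -2.7], 0.0026], [[-9.4, -27.8, -2.7], 0.0026], [[-9.5, -27.7, -2.7], 0.0026]]
[[[-9.6, -27.7, -2.7], 0.0026], [[-9.6, -27.7, -2.7], 0.0026], [[-9.7, -27.7, -2.7], 0.0026], [[-9.8, -27.6, -2.7], 0.0026], [[-9.9, -27.6, -2.7], 0.0026]]
```

View pics/d9b.png

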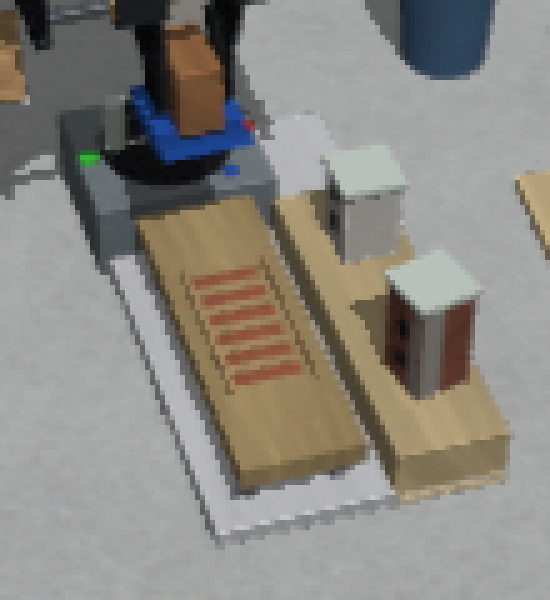

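View pics/s9b.png

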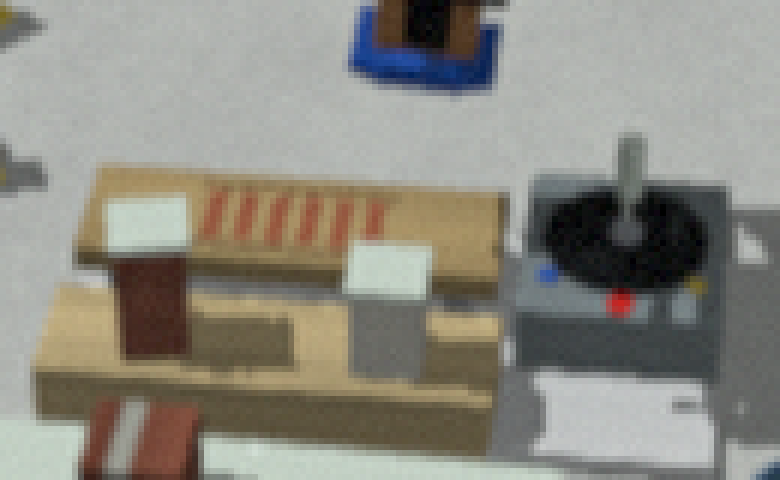

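```bash
python3 - <<'E'
from h import *
import pickle
np.set_printoptions(precision=4,suppress=True)
for fn,n in(('s9.png','scene'),('side0.png','side')):
    im=cv2.imread('pics/'+(fn if n=='side' else 'scene0.png'))
    c=capture(n) if n=='side' else pickle.load(open('s2.pkl','rb'))
    hsv=cv2.cvtColor(im,cv2.COLOR_BGR2HSV)
    m=cv2.inRange(hsv,(8,70,80),(22,255,255));k=np.zeros_like(m)
    if n=='side': k[155:190,195:245]=m[155:190,195:245]
    else: k[210:245,360:410]=m[210:245,360:410]
    cnt=max(cv2.findContours(k,0,1)[0],key=cv2.contourArea);M=cv2.moments(cnt)
    q=cv2.convexHull(cnt);ap=cv2.approxPolyDP(q,4,True).reshape(-1,2)
    W=np.array([onz(c,p,.004) for p in ap])[:,:2]
    print(n,cv2.contourArea(cnt),ap.tolist(),W,W.mean(0),onz(c,(M['m10']/M['m00'],M['m01']/M['m00']),.004))
    cv2.imwrite('pics/rest_%s.png'%n,cv2.resize(im[140:250,350:420] if n=='scene' else im[145:200,180:260],None,fx=6,fy=6,interpolation=3))
E
```

```text
scene 550.0 [[370, 217], [399, 220], [398, 238], [367, 233]] [[0.3804 0.2857]
 [0.3841 0.3767]
 [0.4764 0.3698]
 [0.4645 0.2768]] [0.4263 0.3272] [0.4273 0.3284 0.004 ]
side 495.5 [[232, 162], [234, 179], [205, 181], [204, 164]] [[0.4711 0.3679]
 [0.4583 0.274 ]
 [0.3657 0.2891]
 [0.3774 0.3822]] [0.4181 0.3283] [0.4175 0.3258 0.004 ]
```

```bash
python3 - <<'E'
from h import *
plan([.42,.31,.165],-.1,10)
E
```

```text
now [514.2  47.9 163.9] yaw 0.026 tilt [ 0.0195 -0.0684] open 25.8 F [ 0.8  0.4 -3.1] t 26.8833
[[[-8.7, -26.4, -2.1], 0.0126], [[-9.1, -26.3, -2.1], 0.0126], [[-9.4, -26.1, -2.1], 0.0126], [[-9.7, -26.0, -2.1], 0.0126], [[-10.1, -25.9, -2.1], 0.0126]]
[[[-10.4, -25.8, -2.1], 0.0126], [[-10.7, -25.6, -2.1], 0.0126], [[-11.0, -25.5, -2.1], 0.0126], [[-11.3, -25.3, -2.1], 0.0126], [[-11.7, -25.2, -2.1], 0.0126]]
```

Request:
{"op": "send_rows", "data": {
  "motion": [
    [[-6,-18,-2],0.012],
    [[-9,-26,-2],0.012],
    [[-9,-28,-2],0.012],
    [[-10,-28,-2],0.012],
    [[-10,-28,-2],0.012]
  ]
}}

```text
time_s: 27.3
position: [0.4733, 0.1744, 0.1617]
tcp_rot: [[0.999, -0.05, 0.019], [-0.048, -0.996, -0.071], [0.023, 0.07, -0.997]]
force: [0.1, 0.6, -3.6]
opening: 0.3
```

Request:
{"op": "send_rows", "data": {
  "motion": [
    [[-10,-28,-2],0.012],
    [[-11,-28,-2],0.012],
    [[-11,-26,-2],0.012],
    [[-11,-20,-2],0.012],
    [[-6,-12,0],0.012]
  ]
}}

```text
time_s: 27.72
position: [0.4289, 0.2996, 0.1581]
tcp_rot: [[0.994, -0.111, 0.016], [-0.11, -0.991, -0.071], [0.024, 0.069, -0.997]]
force: [-0.9, -0.8, -3.3]
opening: 0.298
```

Request:
{"op": "send_rows", "data": {
  "motion": [
    [[0,0,0],0],
    [[0,0,0],0],
    [[0,0,0],0],
    [[0,0,0],0],
    [[0,0,0],0]
  ]
}}

```text
time_s: 28.13
position: [0.4277, 0.3006, 0.1561]
tcp_rot: [[0.994, -0.107, 0.014], [-0.106, -0.992, -0.072], [0.021, 0.071, -0.997]]
force: [-0.2, 0.1, -3.6]
opening: 0.295
```

```bash
python3 - <<'E'
from h import *
import pickle
c=cam('wrist','w10.png');cv2.imwrite('pics/w10b.png',cv2.resize(c['image'],None,fx=1.4,fy=1.4,interpolation=3));pickle.dump(c,open('w10.pkl','wb'))
c=cam('side','d10.png');cv2.imwrite('pics/d10b.png',cv2.resize(c['image'][100:220,170:290],None,fx=5,fy=5,interpolation=3))
plan([.422,.327,.08],-.1,5)
E
```

```text
now [427.8 300.6 156.3] yaw -0.1062 tilt [ 0.0139 -0.0723] open 25.7 F [-0.3  0.5 -3.6] t 28.2333
[[[-2.0, -6.2, 14.8], -0.0012], [[-2.0, -6.2, 14.8], -0.0012], [[-2.0, -6.2, 14.8], -0.0012], [[-2.0, -6.2, 14.8], -0.0012], [[-2.0, -6.2, 14.8], -0.0012]]
```

View pics/w10b.png

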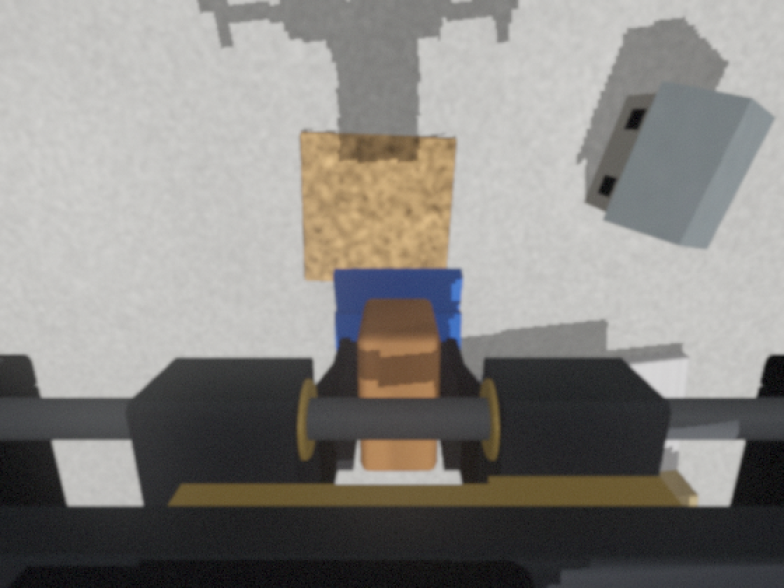

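View pics/d10b.png

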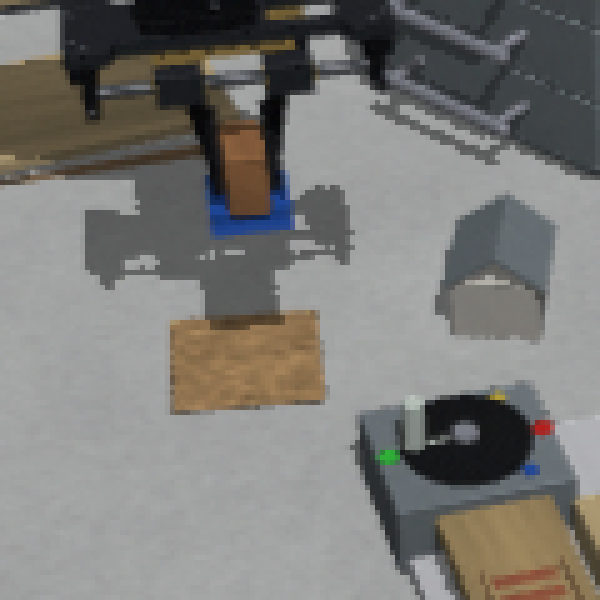

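```bash
python3 - <<'E'
from h import *
import pickle
np.set_printoptions(precision=4,suppress=True)
c=pickle.load(open('w10.pkl','rb'))
f=lambda u,v,z:onz(c,(u/1.4,v/1.4),z)
a,b,d=f(302,131,.004),f(456,138,.004),f(305,280,.004)
print(a,b,d,'side',np.hypot(*(b-a)[:2]),np.hypot(*(d-a)[:2]),'centre',(b+d)/2,'yaw',np.arctan2((b-a)[1],(b-a)[0]))
print('sole end',f(335,270,.145),f(461,270,.145))
E
```

```text
[0.3806 0.3865 0.004 ] [0.4764 0.3719 0.004 ] [0.365  0.2888 0.004 ] side 0.09691719748362435 0.09893237111165781 centre [0.4207 0.3303 0.004 ] yaw -0.1508799261548902
sole end [0.4086 0.3378 0.145 ] [0.456  0.3324 0.145 ]
```

```bash
python3 - <<'E'
from h import *
plan([.421,.33,.06],-.13,5)
E
```

```text
now [427.8 300.6 156.3] yaw -0.1062 tilt [ 0.0139 -0.0723] open 25.7 F [-0.3  0.5 -3.6] t 28.2333
[[[-2.4, -7.0, 18.8], 0.0048], [[-2.4, -7.0, 18.8], 0.0048], [[-2.4, -7.0, 18.8], 0.0048], [[-2.5, -7.0, 18.8], 0.0048], [[-2.5, -7.0, 18.8], 0.0048]]
```

Request:
{"op": "send_rows", "data": {
  "motion": [
    [[-2.5,-7,16],0.005],
    [[-2.5,-7,19],0.005],
    [[-2.5,-7,20],0.005],
    [[-2.5,-7,18],0.005],
    [[-2,-5,10],0.005]
  ]
}}

```text
time_s: 28.65
position: [0.4277, 0.3279, 0.0723]
tcp_rot: [[0.99, -0.141, 0.025], [-0.139, -0.988, -0.068], [0.034, 0.064, -0.997]]
force: [0.0, -0.8, -2.8]
opening: 0.298
```

Request:
{"op": "send_rows", "data": {
  "motion": [
    [[0,0,0],0],
    [[0,0,0],0],
    [[0,0,0],0],
    [[0,0,0],0],
    [[0,0,0],0]
  ]
}}

```text
time_s: 29.07
position: [0.4285, 0.3269, 0.0723]
tcp_rot: [[0.99, -0.142, 0.024], [-0.14, -0.988, -0.069], [0.033, 0.065, -0.997]]
force: [0.3, -0.2, -2.7]
opening: 0.299
```

```bash
python3 - <<'E'
from h import *
plan([.421,.33,.032],-.13,5)
E
```

```text
now [428.5 326.9  72.3] yaw -0.1407 tilt [ 0.0237 -0.0689] open 26.0 F [ 0.3 -0.2 -2.7] t 29.0667
[[[-1.8, -0.9, 8.0], -0.0021], [[-1.8, -0.9, 8.0], -0.0021], [[-1.8, -0.9, 8.0], -0.0021], [[-1.8, -0.9, 8.0], -0.0021], [[-1.8, -0.9, 8.0], -0.0021]]
```

Request:
{"op": "send_rows", "data": {
  "motion": [
    [[-1.8,-1,8],0],
    [[-1.8,-1,9],0],
    [[-1.8,-1,9],0],
    [[-1.8,-1,8],0],
    [[0,0,3],0]
  ]
}}

```text
time_s: 29.48
position: [0.4246, 0.3303, 0.0346]
tcp_rot: [[0.989, -0.143, 0.03], [-0.141, -0.988, -0.066], [0.039, 0.061, -0.997]]
force: [-0.3, 0.3, -3.6]
opening: 0.299
```

Request:
{"op": "send_rows", "data": {
  "motion": [
    [[0,0,0],0],
    [[0,0,0],0],
    [[0,0,0],0],
    [[0,0,0],0],
    [[0,0,0],0]
  ]
}}

```text
time_s: 29.9
position: [0.4233, 0.3298, 0.0322]
tcp_rot: [[0.989, -0.142, 0.026], [-0.14, -0.988, -0.068], [0.036, 0.063, -0.997]]
force: [-0.1, -0.3, -4.2]
opening: 0.298
```

```bash
python3 - <<'E'
from h import *
plan([.421,.33,.026],-.13,5)
E
```

```text
now [423.3 329.8  32.2] yaw -0.1409 tilt [ 0.0263 -0.0677] open 25.9 F [-0.1 -0.3 -4.2] t 29.9
[[[-0.5, -0.0, 1.2], -0.0022], [[-0.5, -0.0, 1.2], -0.0022], [[-0.5, -0.0, 1.2], -0.0022], [[-0.5, -0.0, 1.2], -0.0022], [[-0.5, -0.0, 1.2], -0.0022]]
```

Request:
{"op": "send_rows", "data": {
  "motion": [
    [[-0.7,0,1.2],0],
    [[-0.7,0,1.2],0],
    [[-0.5,0,1.2],0],
    [[0,0,1.2],0],
    [[0,0,1],0]
  ]
}}

```text
time_s: 30.32
position: [0.4225, 0.3302, 0.0272]
tcp_rot: [[0.989, -0.143, 0.029], [-0.141, -0.988, -0.066], [0.038, 0.061, -0.997]]
force: [-0.5, 0.0, -3.7]
opening: 0.295
```

Request:
{"op": "send_rows", "data": {
  "motion": [
    [[0,0,0.7],0],
    [[0,0,0.7],0],
    [[0,0,0.7],0],
    [[0,0,0],0],
    [[0,0,0],0]
  ]
}}

```text
time_s: 30.73
position: [0.4226, 0.3303, 0.027]
tcp_rot: [[0.989, -0.143, 0.03], [-0.141, -0.988, -0.066], [0.039, 0.061, -0.997]]
force: [0.5, -0.7, -3.3]
opening: 0.296
```

Request:
{"op": "send_rows", "data": {
  "motion": [
    [[0,0,1],0],
    [[0,0,1],0],
    [[0,0,1],0],
    [[0,0,0.5],0],
    [[0,0,0],0]
  ]
}}

```text
time_s: 31.15
position: [0.4226, 0.3303, 0.0268]
tcp_rot: [[0.989, -0.143, 0.03], [-0.141, -0.988, -0.065], [0.039, 0.06, -0.997]]
force: [-0.2, 0.3, -2.0]
opening: 0.295
```

```bash
python3 - <<'E'
from h import *
c=cam('side','d11.png');cv2.imwrite('pics/d11b.png',cv2.resize(c['image'][120:210,180:270],None,fx=6,fy=6,interpolation=3))
c=cam('scene','s11.png');cv2.imwrite('pics/s11b.png',cv2.resize(c['image'][170:260,330:430],None,fx=6,fy=6,interpolation=3))
s=bot.read_state();print(s['force'],s['position'])
E
```

```text
[-0.83686163 -0.10711408  2.46686155] [0.42267853 0.33020096 0.0266446 ]
```

View pics/d11b.png

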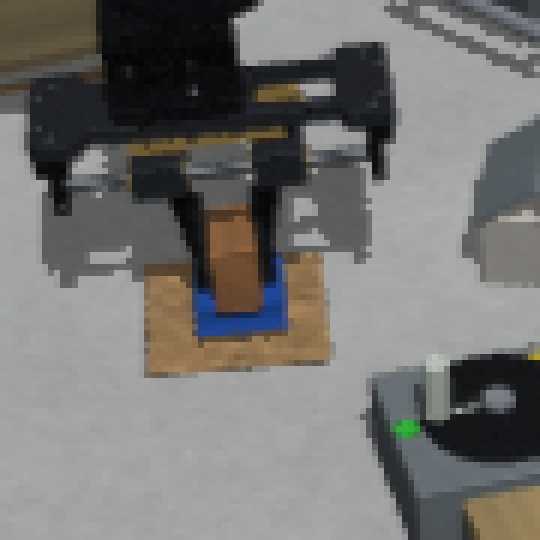

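View pics/s11b.png

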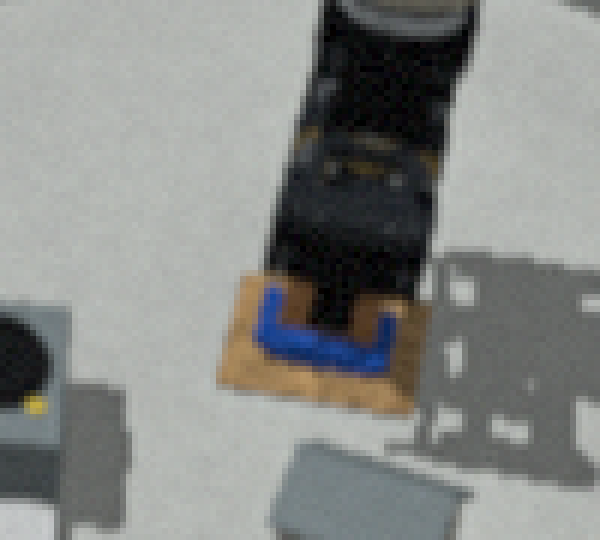

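Contact confirmed: Fz rose to +2.5 N from −3.5 N hanging, and the block is centred on the cork. Releasing.

Request:
{"op": "send_rows", "data": {
  "motion": [
    [[0,0,0],0],
    [[0,0,0],0],
    [[0,0,0],0],
    [[0,0,0],0],
    [[0,0,0],0]
  ],
  "gripper": 0.4
}}

```text
time_s: 31.67
position: [0.4244, 0.3306, 0.0262]
tcp_rot: [[0.989, -0.143, 0.033], [-0.141, -0.988, -0.065], [0.042, 0.059, -0.997]]
force: [-1.1, 0.7, 0.5]
opening: 0.56
```

```bash
python3 - <<'E'
from h import *
c=cam('wrist','w12.png');cv2.imwrite('pics/w12b.png',cv2.resize(c['image'],None,fx=1.4,fy=1.4,interpolation=3))
plan([.4225,.33,.12],-.14,5)
E
```

```text
now [424.4 330.6  26.2] yaw -0.1413 tilt [ 0.033  -0.0646] open 49.8 F [0.7 0.3 0.1] t 31.7167
[[[0.4, 1.3, -18.7], -0.0003], [[0.4, 1.3, -18.7], -0.0003], [[0.4, 1.3, -18.7], -0.0003], [[0.4, 1.3, -18.7], -0.0003], [[0.4, 1.3, -18.7], -0.0003]]
```

View pics/w12b.png

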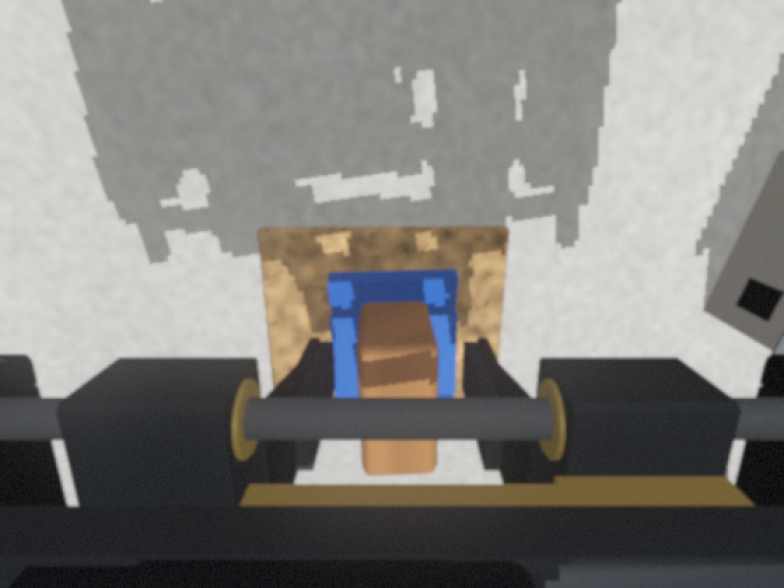

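Request:
{"op": "send_rows", "data": {
  "motion": [
    [[0,1,-10],0],
    [[0,1,-15],0],
    [[0.5,1,-20],0],
    [[0.5,1,-25],0],
    [[0.5,1,-30],0]
  ]
}}

```text
time_s: 32.13
position: [0.4175, 0.3292, 0.1255]
tcp_rot: [[0.99, -0.143, 0.019], [-0.141, -0.987, -0.072], [0.029, 0.069, -0.997]]
force: [0.3, -0.3, -0.5]
opening: 0.606
```

Request:
{"op": "send_rows", "data": {
  "motion": [
    [[0,0,-30],0],
    [[0,0,-30],0],
    [[0,0,-20],0],
    [[0,0,-10],0],
    [[0,0,0],0]
  ]
}}

```text
time_s: 32.55
position: [0.4169, 0.3373, 0.2298]
tcp_rot: [[0.989, -0.143, 0.031], [-0.14, -0.988, -0.064], [0.04, 0.059, -0.997]]
force: [0.3, -0.1, -0.7]
opening: 0.6
```

```bash
python3 - <<'E'
from h import *
import pickle
c=cam('wrist','w13.png');cv2.imwrite('pics/w13b.png',cv2.resize(c['image'],None,fx=1.4,fy=1.4,interpolation=3));pickle.dump(c,open('w13.pkl','wb'))
plan([.4225,.33,.12],-.14,5)
c=cam('side','d13.png');cv2.imwrite('pics/d13b.png',cv2.resize(c['image'][140:300,190:350],None,fx=3.7,fy=3.7,interpolation=3))
E
```

```text
now [416.6 337.  228.9] yaw -0.1411 tilt [ 0.0302 -0.065 ] open 52.3 F [-0.3 -0.3 -0.5] t 32.6
[[[0.5, -0.1, 21.9], -0.0002], [[0.5, -0.1, 21.9], -0.0002], [[0.5, -0.1, 21.9], -0.0002], [[0.5, -0.1, 21.9], -0.0002], [[0.5, -0.1, 21.9], -0.0002]]
```

View pics/w13b.png

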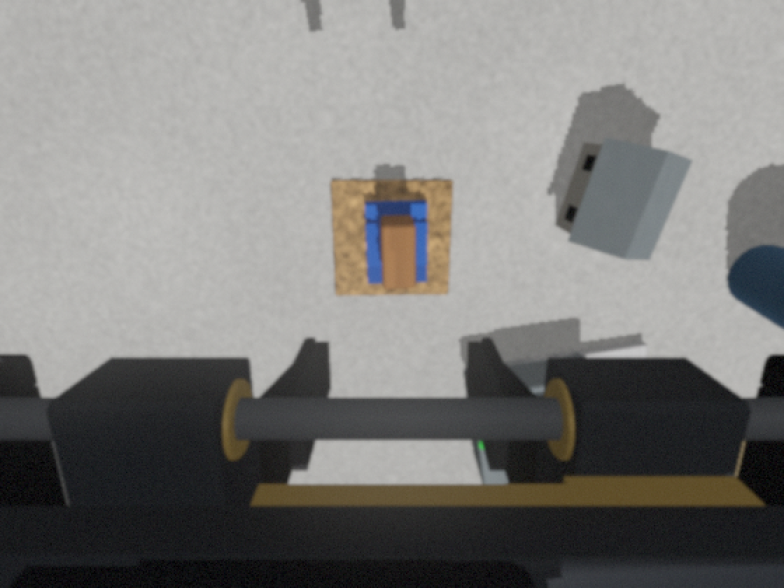

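View pics/d13b.png

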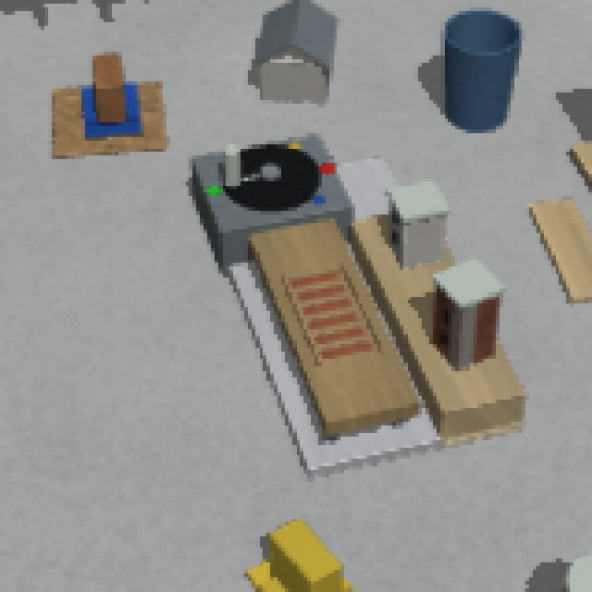

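```bash
python3 - <<'E'
from h import *
print(bot.hand_in())
E
```

```text
the job is handed in; nothing more can be done
None
```

I turned the dial to the green dot, swept the slats flush, stood the block on the cork rest, and handed the job in at about 33 s. Handing in gives no verdict, so what follows rests on my own checks.

- **Dial:** I led the pin anticlockwise, the shorter way, over yellow. By the gripper's position it ended about 1° past the green dot.
- **Sweep:** I started about 65 mm from the middle at the end away from the dial and finished about 66 mm out at the dial end. From the measured force, I estimate the bed was sunk about 8–11 mm while pressing, and less while I eased off (see below). The last views show all six slats flush, but I could only judge that by eye.
- **Block:** It stands upright on the cork, about 4 mm off centre in the last wrist view. It is let go and the gripper is well clear of it. The bystanders in the last views looked undisturbed. I did not look at the column or jar again.

**Not as asked:**
- **Uneven pressure:** The sweep was not one steady stroke. Friction tilted the hand by up to about 0.11 rad and pushed the block about 10 mm off the row's centre line, against the 12 mm allowed.
- **Easing off:** I eased the pressure almost to zero twice, at the middle and again about 36 mm past it, to recentre and straighten the block. I estimate it stayed within about 4 mm of the bed, so it should not count as a lift-off, but I can't confirm that. The force was barely above the block's own weight at times, so it may have lost contact briefly.
- **Slide back:** At the far end the block slid back about 10 mm while I straightened the hand, before I lifted it.

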